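# Tip the amplifier module out of its test nest and stack the totes

### The job

Press down the foot end of the aluminium module, over the ramp in the test nest, so that the module tips and its other end stands up out of the pocket, then take it by that raised end and lay it flat on the floor of the deep tote. Then set the tray with the middle rib on top of that tote, turned end for end (card end over the tote's plain end), so that its side ribs stand on the tote's rim and do not drop into the notches; leave the other things on the bench where they are.

Things in the scene. Friction and masses are not known exactly. Their poses are not given: they have to be found in the camera images.
- nest: Fixed black test nest, 180 (x) x 82 (y) x 65 mm high, flat rim. Origin on the table under the middle of its pocket; x along the pocket, z up. The pocket is straight-walled, 146 x 53 mm, and fits the module within 1.5 mm all round. Brass connectors stick out 20 mm from its +x end.
- nest_ridge (a point): Ridge across the pocket's floor, 2 mm from its middle towards -x, 34 mm above the table. The seat runs level from the -x end to this ridge; beyond it, under the +x half, the floor falls away as a 22 degree ramp.
- module: Bare aluminium box with a flat foot: base plate 144 (x) x 50 (y) x 5 mm, on it a body from x = -72 to +60 mm, 50 mm wide, top at 30 mm; so the foot shows 12 mm at the +x end. 0.25 to 0.45 kg. Origin at the centre of its underside, z up. Starts in the nest, x along the nest's x, top 1 mm below the rim. Once tipped it stays, tilted about 22 degrees, its -x end about 25 mm out, to be gripped by its sides.
- module_press (a point): Where to press: on the module's top face, centre line, 45 mm from the middle towards +x (the foot end). The centre of mass is 16 mm above the underside, only 2 to 4 mm on the seat side of the ridge: pressed 10 to 14 mm down here (under 5 N) it rocks over onto the ramp by itself. Pressing the -x end does nothing.
- tote: Loose grey deep tote, 192 (x) x 140 (y) x 55 mm high, 0.6 kg, open on top. Origin at the centre of its underside. Inside 176 x 124 mm, floor 5 mm thick, walls 8 mm. Both long rims have 24 mm wide notches centred at x = +60 and x = -25 mm, down to 18 mm above the underside. White blank card folded over the rim of its -x end. The module goes in along x, either way round.
- tray: Loose grey tray, 168 (x) x 116 (y) x 48 mm high without ribs, 0.24 to 0.36 kg. Origin at the centre of its underside. White blank card folded over the rim of its -x end. Its long sides carry outside ribs, 16 mm wide, out to y = -70 and +70 mm, centred at x = +60 and x = -25 mm, from 10 mm above the underside up to the rim.
- tray_grip (a point): Top of the tray's middle rib at the tray's centre, 48 mm above its underside. The rib is a solid upright wall, 10 mm thick, along the tray's x, up to the rim: grip it from above, closing along the tray's y; 48 mm clear on either side, tray floor 4 mm thick.
- tray_front (a point): Middle of the rim at the tray's card end, 84 mm from its centre towards -x. Stacked with the tray's x opposite to the tote's x, the ribs rest on the tote's rim, the underside is 45 mm above the tote's underside, inside the opening with 4 mm play all round; with the same x the ribs fall into the notches.
- mouse: Bystander: black computer mouse, 100 x 58 x 29 mm. Leave it where it is.
- tape_roll: Bystander: yellow roll of tape lying flat, 80 mm across, 24 mm high. Leave it where it is.
- screwdriver: Bystander: screwdriver lying on the table. Leave it where it is.
- wrench: Bystander: flat wrench lying on the table. Leave it where it is.
- parts_bin: Bystander: small black open bin, 90 x 110 x 60 mm. Leave it where it is.
- multimeter: Bystander: yellow hand-held multimeter lying on its back, 160 x 80 x 30 mm. Leave it where it is.
Things that resemble listed ones, but are neither listed nor needed, are in the scene too. There is more than one size of the module; the job needs the smallest.

How it is judged:
By the outcome, as a careful person would: the job done as asked, in the order asked, and still so for the second after the job is handed in, with the robot touching nothing.
It also fails if it takes over 72 s, if anything falls off the work surface, if the arm or the gripper's body presses on something with over 40 N, if the wrist force passes 120 N, or if a joint passes its speed limit or range.

### The arm

A 7-joint arm with a two-finger parallel gripper is mounted at the origin on the work surface. World frame = base frame: x ahead of the robot, y to its left, z up, the work surface at z = 0. Lengths are in m, angles in rad, forces in N, time in s.
With the tool pointing down it reaches from about 0.425 to 0.925 m from the base axis. Payload 6.8 kg.
Tool frame: the origin (TCP) lies at the very end of the fingers, on their centre line; the grasp point (between the pads) lies 19 mm behind it; x points along the fingers, y is the direction in which the jaws open and shut, and the axes are right-handed (so a half turn about x gives the same grasp; the last joint's range is limited). The gripper opens to 85 mm and grips with 20 to 120 N. Pads are 22 mm wide; open, the fingers measure 114 mm over their backs; the gripper's body (76 mm by 85 mm) begins 54 mm behind the grasp point. The pads swing forward as they close: fully open they stand 13 mm farther back than shut.
Start: joints at [1.02, 0.477, 0.022, 1.555, -0.011, 1.109, -0.083], TCP at [0.289, -0.61, 0.231] pointing down, gripper open.
Joint ranges: [-2.96, 2.96], [-0.34, 2.1], [-1.41, 1.46], [0.24, 2.44], [-1.37, 4.51], [0.17, 1.92], [-2.96, 2.96]. Speed limits (rad/s): [2.39, 2.39, 3.14, 3.14, 3.14, 3.14, 3.14].

### API

Orientations are given as a rotation vector (axis times angle).
In Python, from bench import get_obs, grab_frame, camera_info, hand_in gives the robot as it stands.
- The arm moves only by the tool apply_moves, never from a script. Its argument "series" is text: rows parted by semicolons, each of 7 numbers parted by spaces: the turn, a rotation vector about the tool's x, y, z in rad, then the shift along the tool's x, y, z in m, then the opening, from 0 (shut) to 1 (fully open). In form: wx wy wz tx ty tz hand; .... A call has 1 to 12 rows; each row is the pose to reach, as a shift and turn from the pose commanded when the call began, along the tool's axes at that moment; what a row does not reach only later rows make up. A row lasts 1/8 s, in which the tool goes at most 62.5 mm and 10.7 degrees, less where a joint would pass 70% of its speed; a pose out of reach is approached as far as the arm can. A call with a gripper value outside its range is refused whole. The fingers move at their own pace and stop on an object; "force" is the grip in N (left out, the last holds). Time passes only in rows, so rows that repeat a pose let the fingers close. It gives the time, the measured TCP pose, the force and the opening at its end, in the units of the state.
- get_obs(): the state, without advancing time (a new reading comes with each control period).
- grab_frame(name): name is "side" or "top"; returns the picture (480x640x3 uint8, blue, green, red); there is no depth.
- camera_info(name): a dict with "fov_y" (degrees; the focal length in pixels is half the picture's height over the tangent of half this angle, whatever the lens; pixels are square), "cx", "cy" (the principal point, pixels), "rvec" (rotation vector, rad) and "tvec" (3), from world to camera coordinates, as OpenCV has them. Camera axes: x right, y down, z forward; pixel columns grow to the right and rows downward; lengths in m; the calibration is good to about 2 mm. A picture is of the moment at which its call begins. camera_info takes no time and is no camera call.
- hand_in(): hands the job in, once; it reports no verdict.
The state is a dict: "clock": time; "joints": joint angles; "qvel": joint speeds; "tau": joint torques, N m; "tcp_pos": TCP position; "orientation": TCP orientation; "contact_force": force on the tool from outside, world axes, zero at the start; "moment": the same for the moment, N m; "grip_width": finger opening in m.
Only numpy, scipy, OpenCV 4.12 (cv2) and the standard library are available. Lean on these libraries where they do the work, as an engineer would, in place of code of your own. Each camera call takes 0.05 s, during which the arm holds its last target.

## Working session

There is one attempt and no reset: what is moved stays moved. The work goes in short steps, Python scripts to look and compute and a tool call to move; the robot and the scene stay as the last step left them, time stands still between calls to the robot, and variables do not carry over. Pictures are saved under pics/ and viewed, and the job is handed in when it is done.

Besides the shell and the picture viewer there is one more tool, called after "Request:" as a command line: name --argument value ..., lists and objects as JSON in quotes. apply_moves: Moves the arm, as the interface text tells. Its arguments: {"type":"object","properties":{"series":{"type":"string"},"force":{"type":"number"}},"required":["series"]}

```bash
ls -la; mkdir -p pics
python3 - <<'E'
from bench import *
import cv2
for n in("side","top"):
    cv2.imwrite(f"pics/{n}0.png",grab_frame(n)); print(n,camera_info(n))
print(get_obs())
E
```

```text
total 12
drwxr-xr-x  3 agent agent 4096 Dec  7 13:32 .
drwxr-xr-x 23 root  root  4096 Dec  7 13:32 ..
drwxr-xr-x  2 agent agent 4096 Dec  7 13:32 pics
side {'fov_y': 52.696091044945064, 'cx': 324.9480144655559, 'cy': 235.94521863545467, 'rvec': array([ 0.88373615, -2.61434889,  0.99133929]), 'tvec': array([0.39683826, 0.28137937, 0.82801957])}
top {'fov_y': 56.791899073862375, 'cx': 320.6596603167575, 'cy': 238.26897780807093, 'rvec': array([ 2.14247675, -2.12734567,  0.16994069]), 'tvec': array([0.01257221, 0.52545648, 0.93894232])}
{'clock': 0.1, 'joints': array([ 1.01990189,  0.4777239 ,  0.02232329,  1.55634075, -0.01148342,
        1.10929043, -0.08309544]), 'qvel': array([ 0.00082101, -0.00163099,  0.00099342, -0.00413405,  0.00010427,
       -0.00041602, -0.00209735]), 'tau': array([ 5.31444573e-03, -5.97754383e+01,  1.61451146e+00, -2.81951398e+01,
        1.29034903e-02,  5.04388139e-03, -1.83614821e-05]), 'tcp_pos': array([ 0.28898623, -0.60942737,  0.23042323]), 'orientation': array([ 1.9761752 ,  0.44655474, -1.97714686]), 'contact_force': array([-0.1455413 ,  0.31295343,  0.84500682]), 'moment': array([-0.00032929, -0.02230538, -0.0346222 ]), 'grip_width': 0.08518663425075755}
```

View pics/top0.png

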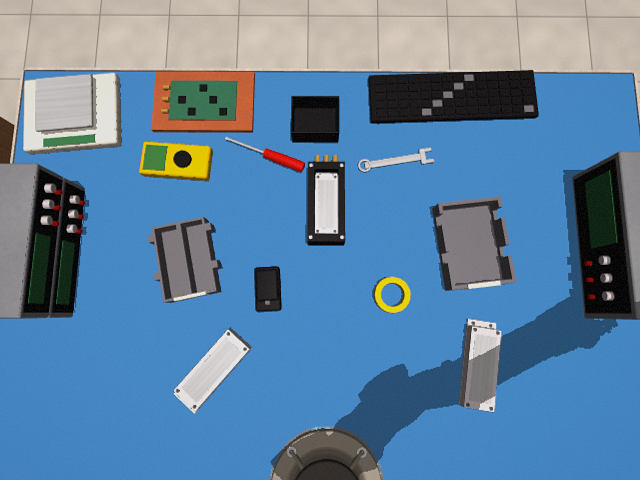

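View pics/side0.png

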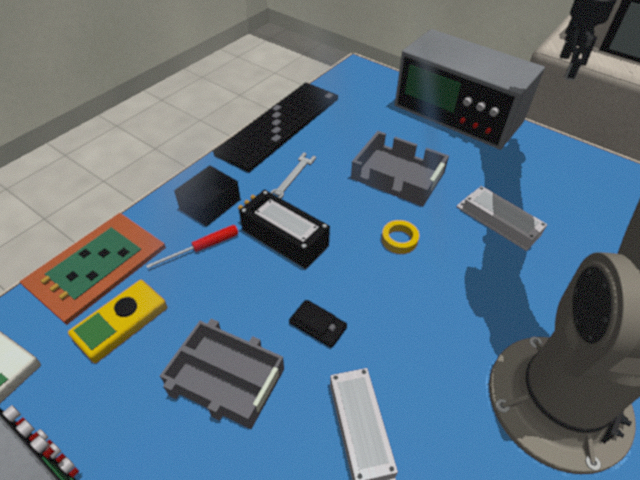

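```bash
cat > h.py <<'E'
import numpy as np, cv2
from scipy.spatial.transform import Rotation as R
from bench import *
def cam(n):
    c=camera_info(n); f=240/np.tan(np.radians(c['fov_y']/2))
    K=np.array([[f,0,c['cx']],[0,f,c['cy']],[0,0,1.]])
    return K,R.from_rotvec(c['rvec']).as_matrix(),np.array(c['tvec'])
def proj(n,P):
    K,r,t=cam(n); q=(K@(r@np.atleast_2d(P).T+t[:,None])).T
    return q[:,:2]/q[:,2:]
def unproj(n,uv,z):
    K,r,t=cam(n); uv=np.atleast_2d(uv).astype(float)
    d=(np.linalg.inv(K)@np.c_[uv,np.ones(len(uv))].T).T@r; o=-r.T@t
    return o+d*((z-o[2])/d[:,2])[:,None]
def crop(n,x0,y0,x1,y1,s,name,img=None):
    im=grab_frame(n) if img is None else img
    cv2.imwrite(f"pics/{name}.png",cv2.resize(im[y0:y1,x0:x1],None,fx=s,fy=s,interpolation=cv2.INTER_CUBIC))
E
python3 - <<'E'
from h import *
for n in("side","top"):
    K,r,t=cam(n);print(n,-r.T@t); print(proj(n,[[0,0,0],[0.289,-.61,.231],[.5,0,0],[.5,.3,0]]).round(1))
s=cv2.imread("pics/side0.png");t=cv2.imread("pics/top0.png")
crop(0,290,140,370,260,5,"c_nest_top",t)
crop(0,230,180,340,270,6,"c_nest_side",s)
crop(0,130,200,240,310,5,"c_tray_top",t)
crop(0,420,180,530,300,5,"c_tote_top",t)
E
```

```text
side [0.12643252 0.51346085 0.80165087]
[[557.2 400.6]
 [563.3  73.2]
 [323.8 260. ]
 [222.  364.8]]
top [0.36642739 0.01206075 1.01166237]
[[326.6 486.7]
 [687.5 360. ]
 [327.7 252.2]
 [197.3 251.3]]
```

View pics/c_nest_top.png

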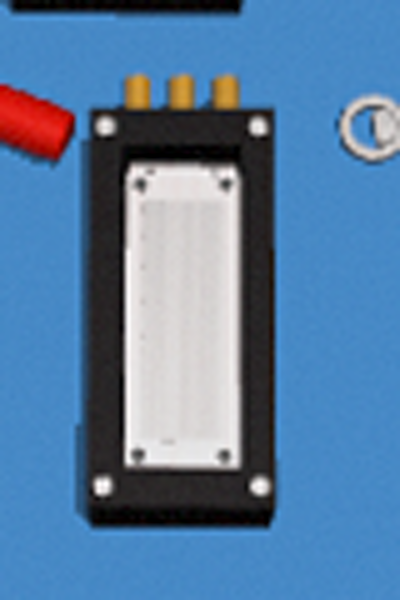

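View pics/c_nest_side.png

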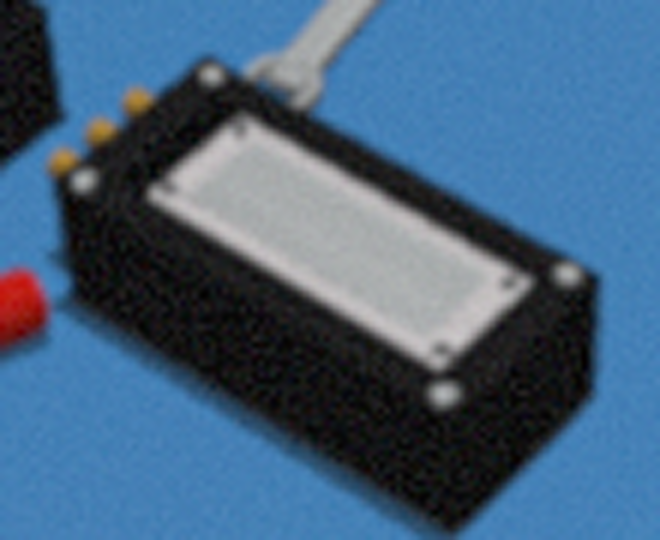

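View pics/c_tray_top.png

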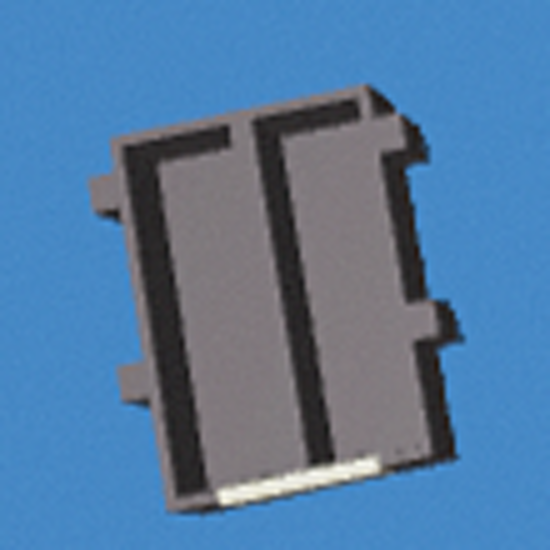

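View pics/c_tote_top.png

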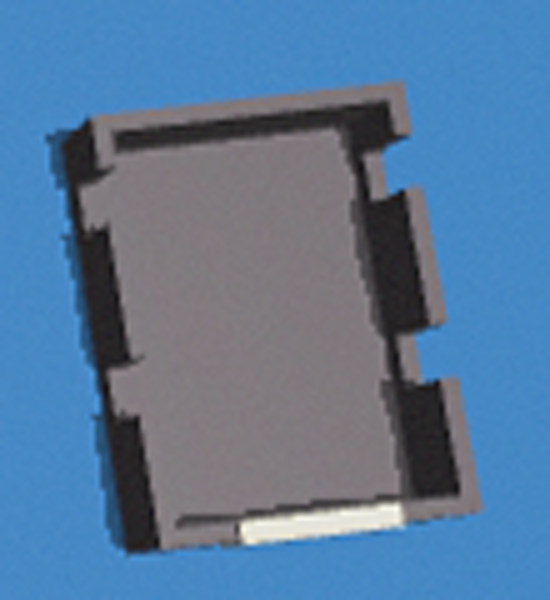

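Run:
```python
from h import *
o=np.array([290,140])
sc=unproj("top",np.array([[105,126],[258,126],[261,486],[102,486]])/5+o,.066); print("nest screws top",sc.round(4),sc.mean(0).round(4))
o=np.array([230,180])
s2=unproj("side",np.array([[83,181],[211,75],[567,274],[444,394]])/6+o,.066);print("side",s2.round(4),s2.mean(0).round(4))
# module body top corners z=.064
m=unproj("top",np.array([[127,166],[239,166],[241,467],[125,467]])/5+[290,140],.064);print("mod",m.round(4),m.mean(0).round(4))
m=unproj("side",np.array([[147,192],[247,115],[537,282],[440,372]])/6+o,.064);print("mod side",m.round(4),m.mean(0).round(4))
for p,q in zip([sc,s2,m],"abc"):
    print(np.linalg.norm(p-np.roll(p,-1,0),axis=1).round(4))
o=np.array([130,200])
# tray rim z=.048: far-left, far-right, near-right, near-left (body corners)
t=unproj("top",np.array([[112,140],[369,86],[430,460],[170,508]])/5+o,.048);print("tray",t.round(4),np.linalg.norm(t-np.roll(t,-1,0),axis=1).round(4))
o=np.array([420,180])
t=unproj("top",np.array([[93,118],[402,82],[480,510],[160,549]])/5+o,.055);print("tote",t.round(4),np.linalg.norm(t-np.roll(t,-1,0),axis=1).round(4),t.mean(0))
```

```text
nest screws top [[ 0.6857  0.0388  0.066 ]
 [ 0.6861 -0.029   0.066 ]
 [ 0.5242 -0.0303  0.066 ]
 [ 0.5237  0.0384  0.066 ]] [0.6049 0.0045 0.066 ]
side [[ 0.6834  0.0387  0.066 ]
 [ 0.6838 -0.0292  0.066 ]
 [ 0.5224 -0.0304  0.066 ]
 [ 0.5221  0.0374  0.066 ]] [0.6029 0.0041 0.066 ]
mod [[ 0.668   0.0289  0.064 ]
 [ 0.6683 -0.0207  0.064 ]
 [ 0.5328 -0.0217  0.064 ]
 [ 0.5325  0.0285  0.064 ]] [0.6004 0.0038 0.064 ]
mod side [[ 0.6635  0.0276  0.064 ]
 [ 0.6613 -0.023   0.064 ]
 [ 0.5293 -0.0226  0.064 ]
 [ 0.5302  0.0294  0.064 ]] [0.5961 0.0028 0.064 ]
[0.0679 0.1619 0.0687 0.1619]
[0.0679 0.1615 0.0678 0.1613]
[0.0507 0.132  0.052  0.1333]
tray [[0.545  0.3884 0.048 ]
 [0.5701 0.2759 0.048 ]
 [0.4054 0.2413 0.048 ]
 [0.3841 0.3524 0.048 ]] [0.1153 0.1683 0.1131 0.1649]
tote [[ 0.6028 -0.2438  0.055 ]
 [ 0.6201 -0.3812  0.055 ]
 [ 0.4311 -0.4037  0.055 ]
 [ 0.4135 -0.2658  0.055 ]] [0.1384 0.1903 0.139  0.1906] [ 0.51686206 -0.32361796  0.055     ]
```

Run:
```python
from h import *
s=cv2.imread("pics/side0.png")
crop(0,150,310,300,435,5,"c_tray_side",s)
crop(0,340,125,460,215,6,"c_tote_side",s)
```

```text
(no output)
```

View pics/c_tray_side.png

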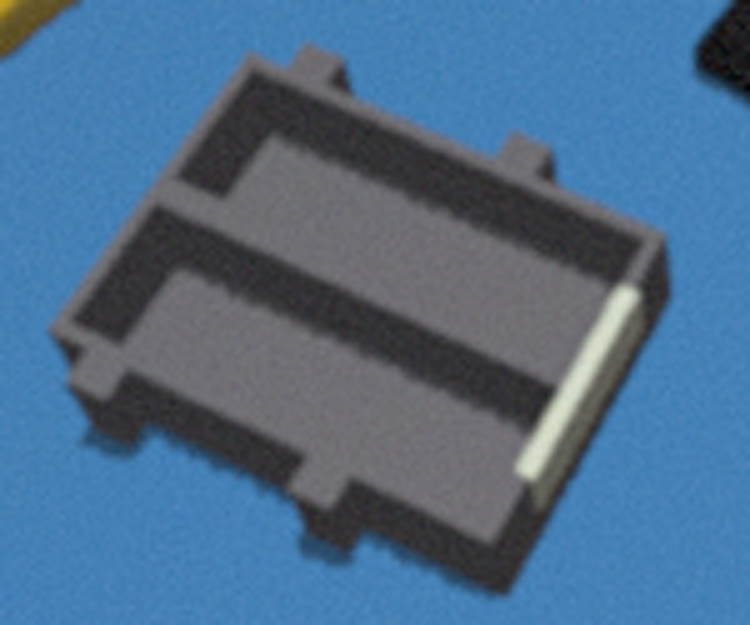

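View pics/c_tote_side.png

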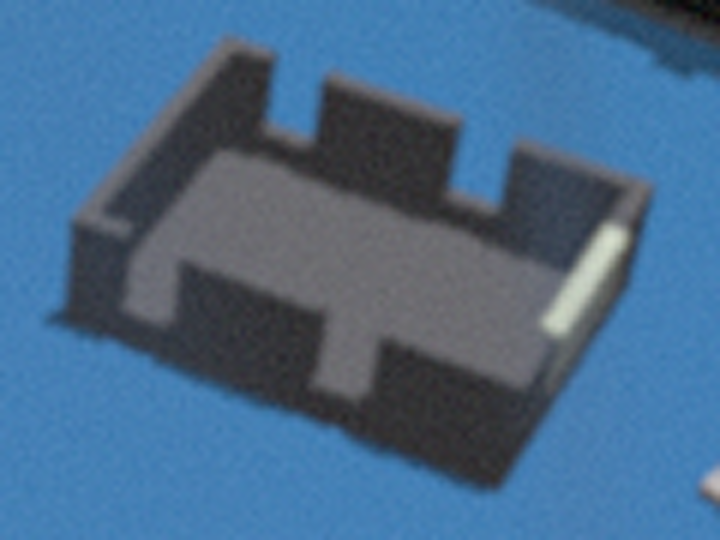

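Run:
```python
from h import *
from scipy.optimize import least_squares
def fit(name,L,W,z,tp,sp,x0):
    c=np.array([[L,W],[L,-W],[-L,-W],[-L,W]])/2
    def pts(p,k):
        r=np.array([[np.cos(p[2]),-np.sin(p[2])],[np.sin(p[2]),np.cos(p[2])]])
        return np.c_[c[:k]@r.T+p[:2],np.full(k,z)]
    for lab,sel in(("both",(1,1)),("top",(1,0)),("side",(0,1))):
        f=lambda p:np.r_[(proj("top",pts(p,len(tp)))-tp).ravel()*sel[0],(proj("side",pts(p,len(sp)))-sp).ravel()*sel[1]]
        s=least_squares(f,x0); print(name,lab,s.x.round(4),np.abs(s.fun).max().round(2), s.fun.round(1))
fit("tray",.168,.116,.048,np.array([[112,140],[369,86],[430,460],[170,508]])/5+[130,200],np.array([[52,332],[250,58],[665,238]])/5+[150,310],[.48,.31,.2])
fit("tote",.192,.140,.055,np.array([[93,118],[402,82],[480,510],[160,549]])/5+[420,180],np.array([[75,222],[230,38],[652,185]])/6+[340,125],[.51,-.32,.1])
```

```text
tray both [0.4751 0.3147 0.2142] 1.59 [-0.4  0.  -0.   0.3  0.5  0.  -0.7  1.6 -1.1 -0.4 -0.1 -1.1  0.2 -0.3]
tray top [0.4762 0.3145 0.2109] 1.02 [-0.1 -0.6  0.3 -0.2  0.5 -0.4 -0.7  1.  -0.  -0.  -0.  -0.  -0.  -0. ]
tray side [0.4739 0.315  0.2181] 0.71 [-0.   0.  -0.   0.   0.   0.  -0.   0.  -0.7  0.3  0.1 -0.5  0.7 -0. ]
tote both [ 0.5158 -0.3237  0.1199] 1.19 [-0.5  0.   0.3  0.3  0.6  1.1  0.   0.6 -1.2 -0.7 -1.1 -0.8  0.2 -0. ]
tote top [ 0.5169 -0.3236  0.1199] 0.57 [-0.6 -0.5  0.2 -0.2  0.5  0.5 -0.1  0.1 -0.  -0.  -0.  -0.  -0.  -0. ]
tote side [ 0.5134 -0.3236  0.1278] 0.96 [-0.   0.  -0.   0.   0.   0.   0.   0.  -0.3 -0.1 -0.6 -0.3  1.   0.2]
```

```bash
cat >> h.py <<'E'
def Rdown(yaw,tilt=0.):
    """tool x down, tool y at azimuth yaw; tilt: top-of-tool leans to +x of (yaw-90deg) frame"""
    y=np.array([np.cos(yaw),np.sin(yaw),0]); f=np.array([np.sin(yaw),-np.cos(yaw),0]) # f = yaw-90
    x=-np.array([0,0,1])*np.cos(tilt)-f*np.sin(tilt)
    return np.c_[x,y,np.cross(x,y)]
def rows(targets):
    s=get_obs(); p0=s['tcp_pos']; R0=R.from_rotvec(s['orientation']).as_matrix()
    for p,Rt in targets:
        w=R.from_matrix(R0.T@Rt).as_rotvec(); t=R0.T@(np.array(p)-p0)
        print(w.round(4),t.round(4), 'ang',np.degrees(np.linalg.norm(w)).round(1),'d',np.linalg.norm(t).round(3))
def st():
    s=get_obs(); M=R.from_rotvec(s['orientation']).as_matrix()
    print('t',s['clock'],'q',s['joints'].round(3),'p',s['tcp_pos'].round(4),'F',s['contact_force'].round(2),'w',s['grip_width'].round(4),
     'yawY',np.arctan2(M[1,1],M[0,1]).round(4)); print(M.round(3).tolist())
E
python3 - <<'E'
from h import *
st()
ny=.006; c=np.array([.6038,.0043]); u=np.array([np.cos(ny),np.sin(ny)])
pr=c+.045*u; print(pr)
for yaw in(np.pi/2+ny,-np.pi/2+ny):
    rows([([*pr,.2],Rdown(yaw)),([*pr,.11],Rdown(yaw))])
E
```

```text
Traceback (most recent call last):
  File "h.py", line 30, in st
    print('t',s['clock'],'q',s['joints'].round(3),'p',s['tcp_pos'].round(4),'F',s['contact_force'].round(2),'w',s['grip_width'].round(4),
                                                                                                                ^^^^^^^^^^^^^^^^^^^^^
AttributeError: 'float' object has no attribute 'round'
```

```bash
sed -i "s/s\['grip_width'\].round(4)/round(s['grip_width'],4)/" h.py
python3 - <<'E'
from h import *
st()
ny=.006; c=np.array([.6038,.0043]); u=np.array([np.cos(ny),np.sin(ny)])
pr=c+.045*u; print(pr)
for yaw in(np.pi/2+ny,-np.pi/2+ny):
    rows([([*pr,.2],Rdown(yaw)),([*pr,.11],Rdown(yaw))])
E
```

```text
t 0.1 q [ 1.02   0.478  0.022  1.556 -0.011  1.109 -0.083] p [ 0.289  -0.6094  0.2304] F [-0.15  0.31  0.85] w 0.0852 yawY -1.128
[[-0.001, 0.429, -0.904], [0.001, -0.904, -0.429], [-1.0, -0.002, 0.0]]
[0.64879919 0.00457   ]
[-2.7047e+00 -2.2000e-03  7.0000e-04] [ 0.031  -0.4005 -0.5882] ang 155.0 d 0.712
[-2.7047e+00 -2.2000e-03  7.0000e-04] [ 0.121  -0.4004 -0.5882] ang 155.0 d 0.722
[0.4368 0.0005 0.0016] [ 0.031  -0.4005 -0.5882] ang 25.0 d 0.712
[0.4368 0.0005 0.0016] [ 0.121  -0.4004 -0.5882] ang 25.0 d 0.722
```

Request:
apply_moves --series "0.437 0.0005 0.0016 0.031 -0.4005 -0.5882 0;0.437 0.0005 0.0016 0.031 -0.4005 -0.5882 0;0.437 0.0005 0.0016 0.031 -0.4005 -0.5882 0;0.437 0.0005 0.0016 0.031 -0.4005 -0.5882 0;0.437 0.0005 0.0016 0.031 -0.4005 -0.5882 0;0.437 0.0005 0.0016 0.031 -0.4005 -0.5882 0;0.437 0.0005 0.0016 0.031 -0.4005 -0.5882 0;0.437 0.0005 0.0016 0.031 -0.4005 -0.5882 0;0.437 0.0005 0.0016 0.031 -0.4005 -0.5882 0;0.437 0.0005 0.0016 0.031 -0.4005 -0.5882 0;0.437 0.0005 0.0016 0.031 -0.4005 -0.5882 0;0.437 0.0005 0.0016 0.031 -0.4005 -0.5882 0" --force 60

```text
clock: 1.6
tcp_pos: [0.6499, 0.0093, 0.1996]
orientation: [2.216, 0.014, -2.216]
contact_force: [-0.2, -0.3, 0.5]
grip_width: 0.0001
```

Run:
```python
from h import *
st()
ny=.006; c=np.array([.6038,.0043]); u=np.array([np.cos(ny),np.sin(ny)])
pr=c+.045*u
yaw=-np.pi/2+ny
rows([([*pr,.2],Rdown(yaw)),([*pr,.08],Rdown(yaw))])
```

```text
t 1.6 q [-0.013  0.469 -0.134  1.643  0.069  1.033 -1.727] p [0.6499 0.0093 0.1996] F [-0.21 -0.26  0.51] w 0.0001 yawY -1.5594
[[0.0, 0.011, -1.0], [0.001, -1.0, -0.011], [-1.0, -0.001, -0.0]]
[ 0.0054 -0.0003  0.0008] [-0.0004  0.0047  0.0012] ang 0.3 d 0.005
[ 0.0054 -0.0003  0.0008] [0.1196 0.0048 0.0012] ang 0.3 d 0.12
```

Request:
apply_moves --series "0 0 0 0.06 0 0 0;0 0 0 0.1 0 0 0;0 0 0 0.11 0 0 0;0 0 0 0.11 0 0 0;0 0 0 0.11 0 0 0"

```text
clock: 2.22
tcp_pos: [0.6507, 0.0036, 0.0925]
orientation: [2.223, 0.004, -2.213]
contact_force: [-0.0, 0.3, 0.1]
grip_width: 0.0001
```

Run:
```python
from h import *
st()
ny=.006; c=np.array([.6038,.0043]); u=np.array([np.cos(ny),np.sin(ny)])
pr=c+.045*u
yaw=-np.pi/2+ny
rows([([*pr,.07],Rdown(yaw)),([*pr,.052],Rdown(yaw))])
crop("top",270,130,390,270,5,"a1"); crop("side",210,120,350,280,4,"a1s")
```

```text
t 2.225 q [-0.013  0.587 -0.123  1.724  0.094  0.832 -1.745] p [0.6507 0.0036 0.0925] F [-0.04  0.28  0.06] w 0.0001 yawY -1.5656
[[0.004, 0.005, -1.0], [-0.001, -1.0, -0.005], [-1.0, 0.001, -0.004]]
[-0.0008 -0.0043 -0.0013] [ 0.0224 -0.001   0.002 ] ang 0.3 d 0.023
[-0.0008 -0.0043 -0.0013] [ 0.0404 -0.001   0.0021] ang 0.3 d 0.041
```

View pics/a1s.png

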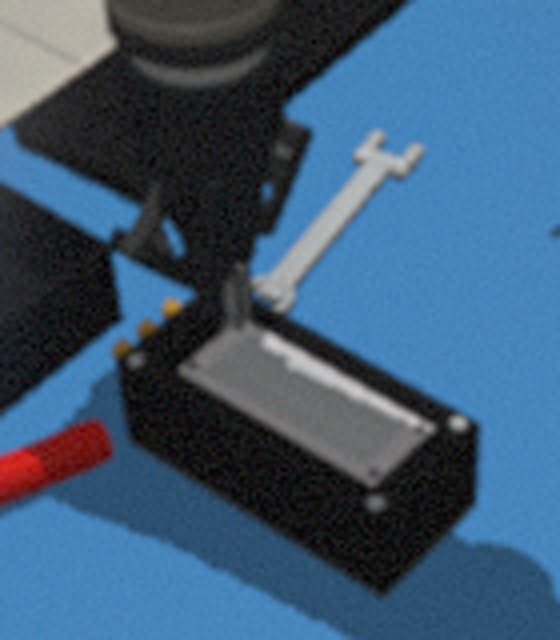

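Request:
apply_moves --series "0 0 0 0.012 0 0 0;0 0 0 0.02 0 0 0;0 0 0 0.026 0 0 0;0 0 0 0.031 0 0 0;0 0 0 0.035 0 0 0;0 0 0 0.037 0 0 0;0 0 0 0.037 0 0 0"

```text
clock: 3.2
tcp_pos: [0.6492, 0.0038, 0.0532]
orientation: [2.219, 0.005, -2.217]
contact_force: [0.2, -1.0, 0.4]
grip_width: 0.0003
```

Run:
```python
from h import *
st()
crop("side",210,120,350,280,4,"a2s")
```

```text
t 3.2 q [-0.017  0.637 -0.118  1.743  0.104  0.767 -1.752] p [0.6492 0.0038 0.0532] F [ 0.16 -0.97  0.37] w 0.0003 yawY -1.565
[[0.001, 0.006, -1.0], [-0.001, -1.0, -0.006], [-1.0, 0.001, -0.001]]
```

View pics/a2s.png

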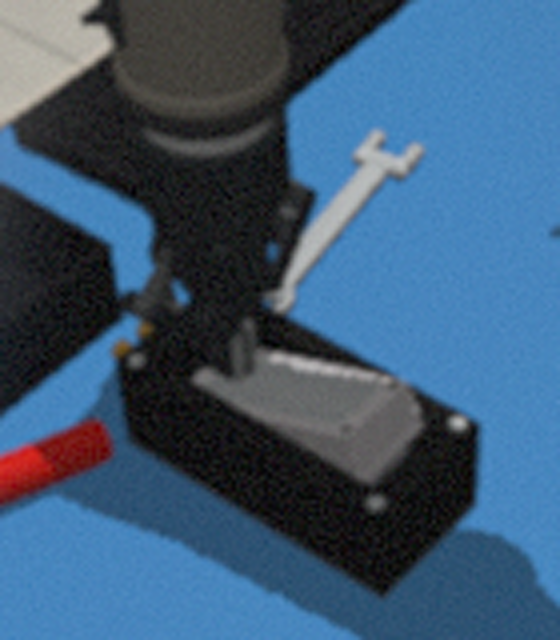

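Request:
apply_moves --series "0 0 0 -0.04 0 0 0;0 0 0 -0.1 0 0 0.85;0 0 0 -0.12 0 0 0.85;0 0 0 -0.12 0 0 0.85;0 0 0 -0.12 0 0 0.85"

```text
clock: 3.88
tcp_pos: [0.648, 0.0038, 0.1716]
orientation: [2.215, 0.005, -2.22]
contact_force: [0.8, 1.2, -0.3]
grip_width: 0.0716
```

Run:
```python
from h import *
st()
im=grab_frame("side");cv2.imwrite("pics/s3.png",im)
crop("side",210,160,350,280,5,"a3s",im)
im=grab_frame("top");cv2.imwrite("pics/t3.png",im)
crop("top",270,130,390,270,4,"a3t",im)
```

```text
t 3.875 q [-0.008  0.495 -0.13   1.672  0.076  0.982 -1.73 ] p [0.648  0.0038 0.1716] F [ 0.83  1.23 -0.34] w 0.0716 yawY -1.565
[[-0.002, 0.006, -1.0], [-0.002, -1.0, -0.006], [-1.0, 0.002, 0.002]]
```

View pics/a3s.png

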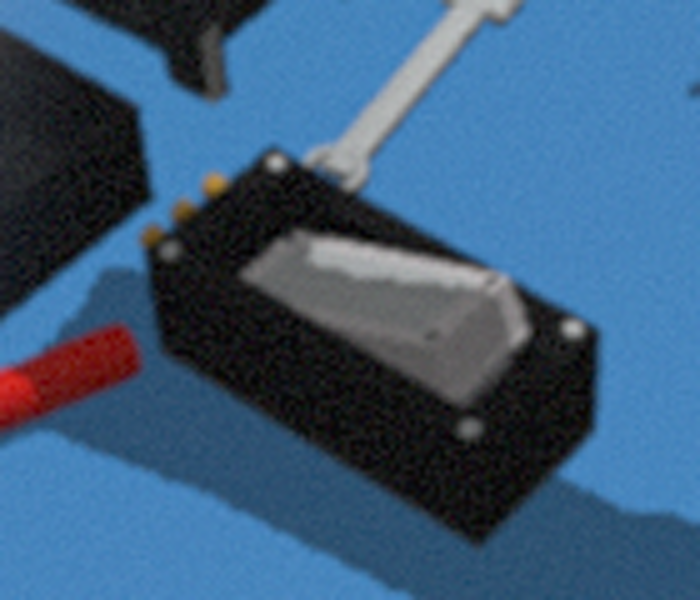

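View pics/a3t.png

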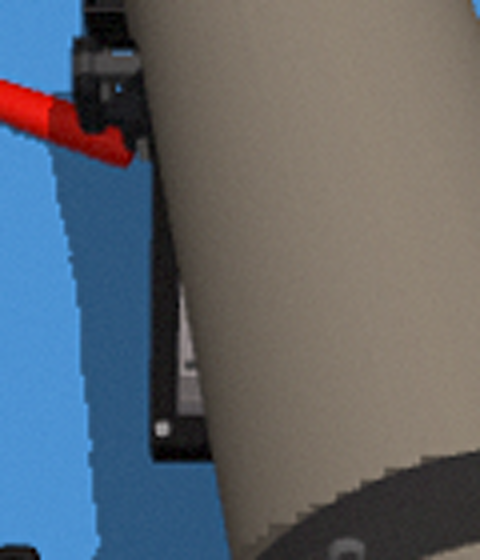

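Run:
```python
from h import *
for sl in(0,.003):
    t=np.radians(22);ri=np.array([.6018,.0043,.034])
    X=np.array([np.cos(t),0.006,-np.sin(t)]);Z=np.array([np.sin(t),0,np.cos(t)]);Y=np.array([-.006,1,0])
    P=[ri+(-.070+sl)*X+h*Z+s*.025*Y for h in(.0,.03) for s in(1,-1)]
    print(np.array(P).round(4)); print(((proj("side",P)-[210,160])*5).round(0))
```

```text
[[ 0.5367  0.0289  0.0602]
 [ 0.537  -0.0211  0.0602]
 [ 0.548   0.0289  0.088 ]
 [ 0.5483 -0.0211  0.088 ]]
[[455. 408.]
 [530. 335.]
 [431. 349.]
 [509. 276.]]
[[ 0.5395  0.0289  0.0591]
 [ 0.5398 -0.0211  0.0591]
 [ 0.5508  0.0289  0.0869]
 [ 0.5511 -0.0211  0.0869]]
[[450. 406.]
 [525. 334.]
 [426. 347.]
 [503. 275.]]
```

```bash
cat >> h.py <<'E'
ri=np.array([.6018,.0043,.034]); T22=np.radians(22)
NX=np.array([np.cos(T22),0.006,-np.sin(T22)]);NZ=np.array([np.sin(T22),0,np.cos(T22)])
E
python3 - <<'E'
from h import *
g=ri-.055*NX; yaw=-np.pi/2+.006
Rt=Rdown(yaw,-T22); print(Rt.round(3)); print((g+.1*NZ).round(3),(g+.016*NZ).round(4))
rows([(g+.1*NZ,Rt),(g+.016*NZ,Rt)])
E
```

```text
[[-0.375  0.006 -0.927]
 [-0.002 -1.    -0.006]
 [-0.927  0.     0.375]]
[0.588 0.004 0.147] [0.5568 0.004  0.0694]
[-0.0005 -0.3813 -0.0017] [ 0.024  -0.0005  0.0596] ang 21.8 d 0.064
[-0.0005 -0.3813 -0.0017] [ 0.102  -0.0009  0.0908] ang 21.8 d 0.137
```

Request:
apply_moves --series "0 -0.16 0 0.01 0 0.03 0.85;0 -0.34 0 0.024 0 0.06 0.85;0 -0.381 -0.002 0.024 -0.0005 0.06 0.85;0 -0.381 -0.002 0.024 -0.0005 0.06 0.85;0 -0.381 -0.002 0.024 -0.0005 0.06 0.85;0 -0.381 -0.002 0.024 -0.0005 0.06 0.85"

```text
clock: 4.72
tcp_pos: [0.589, 0.004, 0.1496]
orientation: [1.761, 0.005, -2.597]
contact_force: [0.1, -0.2, 0.2]
grip_width: 0.0726
```

Run:
```python
from h import *
st()
g=ri-.055*NX; yaw=-np.pi/2+.006
Rt=Rdown(yaw,-T22)
rows([(g+.04*NZ,Rt),(g+.016*NZ,Rt)])
```

```text
t 4.725 q [-0.01   0.636 -0.127  1.542  0.031  1.345 -1.704] p [0.589  0.004  0.1496] F [ 0.09 -0.23  0.19] w 0.0726 yawY -1.5654
[[-0.37, 0.005, -0.929], [-0.002, -1.0, -0.005], [-0.929, -0.0, 0.37]]
[-0.0004 -0.0047  0.0006] [ 0.0624 -0.      0.0002] ang 0.3 d 0.062
[-0.0004 -0.0047  0.0006] [ 0.0864 -0.0001  0.0003] ang 0.3 d 0.086
```

Request:
apply_moves --series "0 0 0 0.04 0 0 0.85;0 0 0 0.065 0 0 0.85;0 0 0 0.077 0 0 0.85;0 0 0 0.083 0 0 0.85;0 0 0 0.084 0 0 0.85;0 0 0 0.084 0 0 0.85"

```text
clock: 5.48
tcp_pos: [0.5588, 0.004, 0.0719]
orientation: [1.761, 0.006, -2.596]
contact_force: [0.1, -0.8, 0.6]
grip_width: 0.0724
```

Run:
```python
from h import *
st()
g=ri-.055*NX; yaw=-np.pi/2+.006
Rt=Rdown(yaw,-T22)
rows([(g+.016*NZ,Rt)])
crop("side",210,110,350,270,4,"a4s")
```

```text
t 5.475 q [-0.007  0.684 -0.131  1.663  0.041  1.176 -1.713] p [0.5588 0.004  0.0719] F [ 0.13 -0.82  0.59] w 0.0724 yawY -1.5654
[[-0.37, 0.005, -0.929], [-0.001, -1.0, -0.005], [-0.929, -0.001, 0.37]]
[-0.0004 -0.0053  0.0008] [0.003  0.     0.0009] ang 0.3 d 0.003
```

View pics/a4s.png

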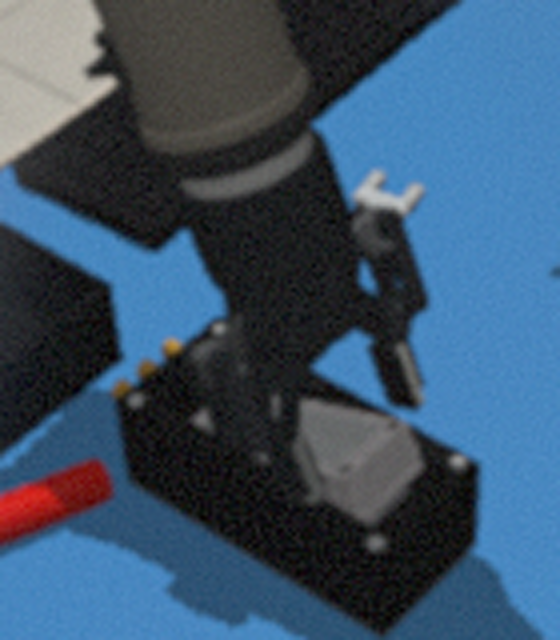

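Request:
apply_moves --series "0 0 0 0.002 0 0 0.7;0 0 0 0.002 0 0 0.5;0 0 0 0.002 0 0 0.3;0 0 0 0.002 0 0 0.3;0 0 0 0.002 0 0 0.3;0 0 0 0.002 0 0 0.3" --force 100

```text
clock: 6.28
tcp_pos: [0.5574, 0.0039, 0.0696]
orientation: [1.76, 0.005, -2.597]
contact_force: [-1.3, -0.5, 5.1]
grip_width: 0.0471
```

Run:
```python
from h import *
st()
crop("side",210,110,350,270,4,"a5s")
```

```text
t 6.275 q [-0.007  0.686 -0.131  1.667  0.041  1.172 -1.713] p [0.5574 0.0039 0.0696] F [-1.3  -0.49  5.12] w 0.0471 yawY -1.5654
[[-0.371, 0.005, -0.929], [-0.002, -1.0, -0.005], [-0.929, -0.0, 0.371]]
```

View pics/a5s.png

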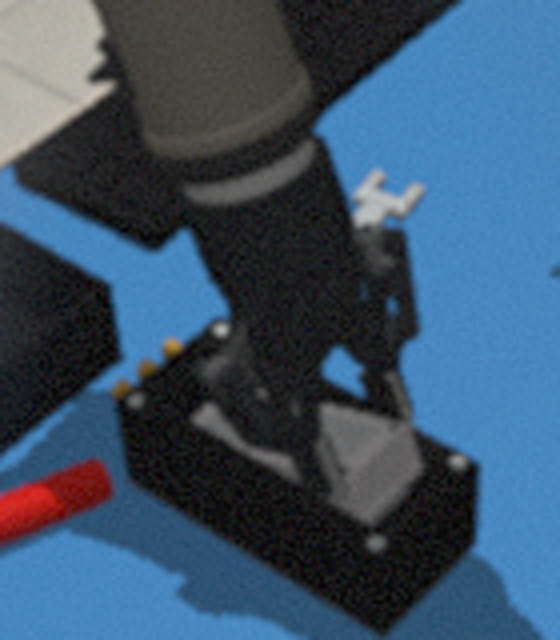

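Request:
apply_moves --series "0 0 0 -0.0093 0 0.0037 0.3;0 0 0 -0.0186 0 0.0074 0.3;0 0 0 -0.0325 0 0.013 0.3;0 0 0 -0.0465 0 0.0186 0.3;0 0 0 -0.065 0 0.026 0.3;0 0 0 -0.0836 0 0.0334 0.3;0 0 0 -0.1022 0 0.0408 0.3;0 0 0 -0.1115 0 0.0445 0.3;0 0 0 -0.1115 0 0.0445 0.3"

```text
clock: 7.45
tcp_pos: [0.5577, 0.0039, 0.1902]
orientation: [1.761, 0.005, -2.596]
contact_force: [-0.4, -0.4, -2.3]
grip_width: 0.0474
```

Run:
```python
from h import *
st()
crop("side",190,60,350,260,3,"a6s")
```

```text
t 7.45 q [-0.005  0.546 -0.133  1.597  0.022  1.378 -1.706] p [0.5577 0.0039 0.1902] F [-0.41 -0.45 -2.27] w 0.0474 yawY -1.5654
[[-0.37, 0.005, -0.929], [-0.001, -1.0, -0.005], [-0.929, -0.001, 0.37]]
```

View pics/a6s.png

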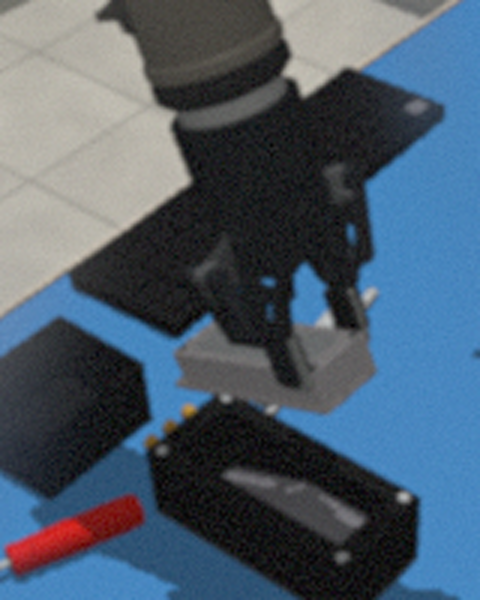

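```bash
cat >> h.py <<'E'
TO=np.array([.5155,-.3236]); TY=.122; tu=np.array([np.cos(TY),np.sin(TY)])
E
python3 - <<'E'
from h import *
p=TO-.057*tu; Rt=Rdown(-np.pi/2+TY)
print(p)
rows([([*p,.16],Rt),([*p,.08],Rt),([*p,.024],Rt)])
E
```

```text
[ 0.45892367 -0.33053676]
[-0.1151  0.3797  0.0226] [0.0643 0.3339 0.0821] ang 22.8 d 0.35
[-0.1151  0.3797  0.0226] [0.1386 0.3339 0.0524] ang 22.8 d 0.365
[-0.1151  0.3797  0.0226] [0.1906 0.3339 0.0316] ang 22.8 d 0.386
```

Request:
apply_moves --series "-0.01 0.038 0.002 0.006 0.03 0.008 0.3;-0.025 0.08 0.005 0.013 0.07 0.017 0.3;-0.038 0.125 0.008 0.021 0.11 0.027 0.3;-0.052 0.17 0.01 0.029 0.15 0.037 0.3;-0.065 0.215 0.013 0.036 0.19 0.047 0.3;-0.08 0.26 0.016 0.044 0.23 0.057 0.3;-0.093 0.305 0.018 0.052 0.27 0.067 0.3;-0.105 0.345 0.02 0.058 0.305 0.075 0.3;-0.115 0.38 0.0226 0.062 0.326 0.08 0.3;-0.115 0.38 0.0226 0.0643 0.3339 0.0821 0.3;-0.115 0.38 0.0226 0.0643 0.3339 0.0821 0.3;-0.115 0.38 0.0226 0.0643 0.3339 0.0821 0.3"

```text
clock: 9.0
tcp_pos: [0.4599, -0.3289, 0.1598]
orientation: [2.158, 0.135, -2.158]
contact_force: [0.6, 0.3, -2.3]
grip_width: 0.0473
```

Run:
```python
from h import *
st()
p=TO-.057*tu; Rt=Rdown(-np.pi/2+TY)
rows([([*p,.16],Rt),([*p,.08],Rt),([*p,.024],Rt)])
crop("side",330,20,480,210,4,"a7s")
crop("top",400,160,560,320,4,"a7t")
```

```text
t 9.0 q [ 0.558  0.38  -0.059  1.887  0.027  0.876 -0.961] p [ 0.4599 -0.3289  0.1598] F [ 0.64  0.27 -2.31] w 0.0473 yawY -1.4466
[[-0.0, 0.124, -0.992], [0.001, -0.992, -0.124], [-1.0, -0.001, -0.0]]
[ 0.0022 -0.      0.001 ] [-0.0002  0.0015  0.0012] ang 0.1 d 0.002
[ 0.0022 -0.      0.001 ] [0.0798 0.0016 0.0012] ang 0.1 d 0.08
[ 0.0022 -0.      0.001 ] [0.1358 0.0016 0.0012] ang 0.1 d 0.136
```

View pics/a7s.png

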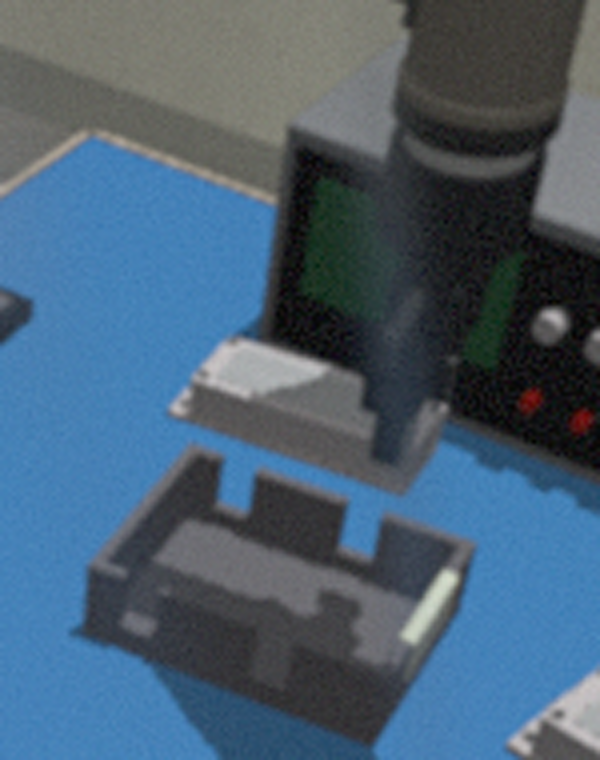

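View pics/a7t.png

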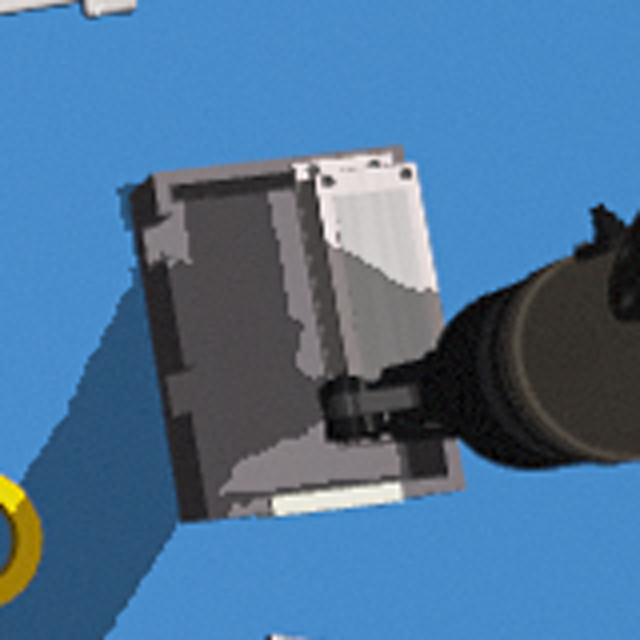

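Run:
```python
from h import *
print(unproj("top",[[479.5,203.75],[503.75,200.75]],.174).round(4))
tv=np.array([-tu[1],tu[0]])
print((TO+.06*tu+.025*tv).round(4),(TO+.06*tu-.025*tv).round(4))
```

```text
[[ 0.5736 -0.2911  0.174 ]
 [ 0.5799 -0.3383  0.174 ]]
[ 0.572  -0.2915] [ 0.5781 -0.3411]
```

Request:
apply_moves --series "0 0 0 0.03 0.0005 0 0.3;0 0 0 0.06 0.0005 0 0.3;0 0 0 0.09 0.0005 0 0.3;0 0 0 0.11 0.0005 0 0.3;0 0 0 0.122 0.0005 0 0.3;0 0 0 0.13 0.0005 0 0.3;0 0 0 0.134 0.0005 0 0.3;0 0 0 0.135 0.0005 0 0.3"

```text
clock: 10.1
tcp_pos: [0.4594, -0.3312, 0.0253]
orientation: [2.159, 0.131, -2.157]
contact_force: [-0.0, -0.3, -2.2]
grip_width: 0.0473
```

Run:
```python
from h import *
st()
crop("side",330,50,480,210,4,"a8s")
crop("top",400,160,560,320,4,"a8t")
```

```text
t 10.1 q [ 0.555  0.576 -0.052  1.961  0.049  0.605 -0.978] p [ 0.4594 -0.3312  0.0253] F [-0.   -0.25 -2.16] w 0.0473 yawY -1.4489
[[0.001, 0.122, -0.993], [-0.0, -0.993, -0.122], [-1.0, 0.0, -0.001]]
```

View pics/a8s.png

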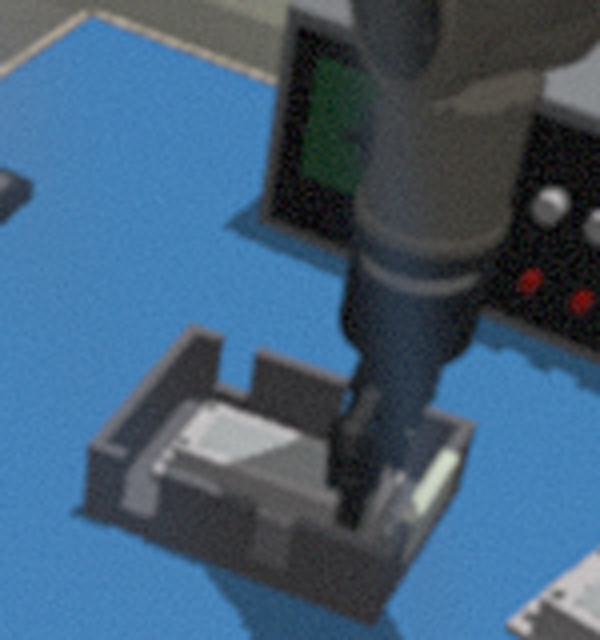

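Inside the tote, weight still carried. Lower in small steps to contact.

Request:
apply_moves --series "0 0 0 0.002 0 0 0.3;0 0 0 0.003 0 0 0.3;0 0 0 0.003 0 0 0.3"

```text
clock: 10.58
tcp_pos: [0.4591, -0.3311, 0.0221]
orientation: [2.159, 0.132, -2.158]
contact_force: [-0.2, -0.6, -1.7]
grip_width: 0.0474
```

Request:
apply_moves --series "0 0 0 0.001 0 0 0.3;0 0 0 0.002 0 0 0.3;0 0 0 0.002 0 0 0.3"

```text
clock: 10.95
tcp_pos: [0.4592, -0.3312, 0.0213]
orientation: [2.159, 0.131, -2.158]
contact_force: [-4.0, 3.3, 11.3]
grip_width: 0.0473
```

Request:
apply_moves --series "0 0 0 -0.001 0 0 0.6;0 0 0 -0.001 0 0 0.7;0 0 0 -0.001 0 0 0.75;0 0 0 -0.001 0 0 0.75;0 0 0 -0.001 0 0 0.75"

```text
clock: 11.58
tcp_pos: [0.4591, -0.3311, 0.0209]
orientation: [2.159, 0.132, -2.158]
contact_force: [0.1, 0.4, -0.8]
grip_width: 0.0643
```

Request:
apply_moves --series "0 0 0 -0.02 0 0 0.75;0 0 0 -0.07 0 0 0.75;0 0 0 -0.13 0 0 0.75;0 0 0 -0.18 0 0 0.75;0 0 0 -0.18 0.03 0.05 0.75;0 0 0 -0.18 0.03 0.05 0.75"

```text
clock: 12.32
tcp_pos: [0.4089, -0.3706, 0.2017]
orientation: [2.16, 0.121, -2.163]
contact_force: [-0.3, -0.0, -0.2]
grip_width: 0.064
```

Run:
```python
from h import *
st()
crop("side",330,100,480,210,5,"a9s")
crop("top",400,160,560,320,4,"a9t")
```

```text
t 12.325 q [ 0.648  0.308 -0.032  1.883  0.015  0.951 -0.847] p [ 0.4089 -0.3706  0.2017] F [-0.28 -0.01 -0.21] w 0.064 yawY -1.4563
[[-0.001, 0.114, -0.993], [-0.002, -0.993, -0.114], [-1.0, 0.002, 0.001]]
```

View pics/a9s.png

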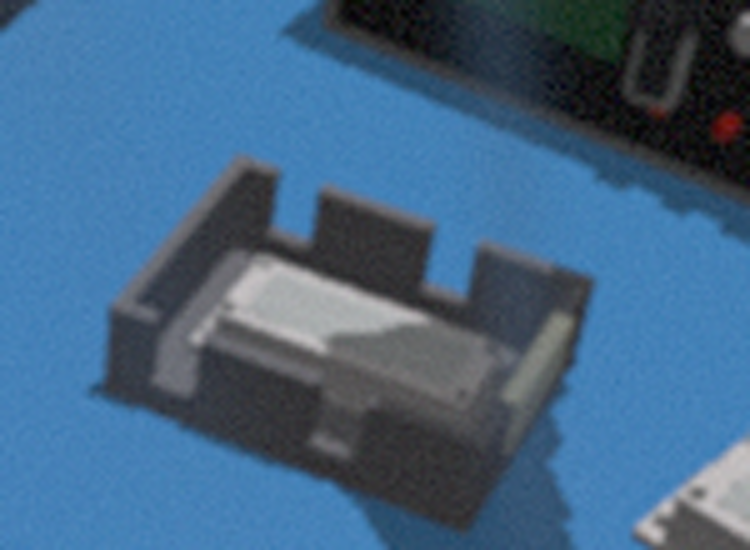

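View pics/a9t.png

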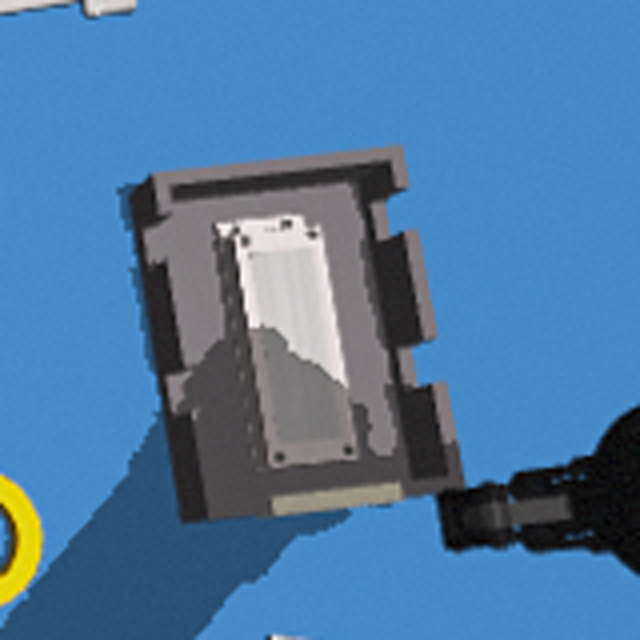

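```bash
cat >> h.py <<'E'
TR=np.array([.475,.3147]); TRY=.214
E
python3 - <<'E'
from h import *
rows([([.52,0,.2],Rdown(.1)),([*TR,.2],Rdown(TRY+np.pi/2))])
print(Rdown(TRY+np.pi/2).round(3))
E
```

```text
[-1.5508e+00 -3.0000e-04 -0.0000e+00] [ 0.0011 -0.3517 -0.1508] ang 88.9 d 0.383
[3.0476e+00 3.0000e-04 4.0000e-04] [ 0.0011 -0.6695 -0.1438] ang 174.6 d 0.685
[[ 0.    -0.212  0.977]
 [ 0.     0.977  0.212]
 [-1.     0.     0.   ]]
```

Request:
apply_moves --series "-1.55 0 0 0 -0.352 -0.151 0.5;-1.55 0 0 0 -0.352 -0.151 0.5;-1.55 0 0 0 -0.352 -0.151 0.5;-1.55 0 0 0 -0.352 -0.151 0.5;-1.55 0 0 0 -0.352 -0.151 0.5;-1.55 0 0 0 -0.352 -0.151 0.5;-1.55 0 0 0 -0.352 -0.151 0.5;-1.55 0 0 0 -0.352 -0.151 0.5;-1.55 0 0 0 -0.352 -0.151 0.5;-1.55 0 0 0 -0.352 -0.151 0.5;-1.55 0 0 0 -0.352 -0.151 0.5"

```text
clock: 13.8
tcp_pos: [0.5201, 0.0015, 0.2009]
orientation: [1.135, 1.256, -1.134]
contact_force: [-0.4, 0.1, -0.1]
grip_width: 0.0431
```

Run:
```python
from h import *
st()
rows([([*TR,.2],Rdown(TRY+np.pi/2))])
```

```text
t 13.8 q [ 0.296  0.299 -0.497  1.928  0.172  0.956 -0.182] p [0.5201 0.0015 0.2009] F [-0.4   0.12 -0.15] w 0.0431 yawY 0.1009
[[-0.0, 0.995, 0.101], [0.0, 0.101, -0.995], [-1.0, -0.0, -0.0]]
[-1.6839e+00 -4.0000e-04 -3.0000e-04] [ 0.001  -0.0133 -0.3162] ang 96.5 d 0.316
```

Request:
apply_moves --series "-1.684 0 0 0 -0.0133 -0.3162 0.5;-1.684 0 0 0 -0.0133 -0.3162 0.5;-1.684 0 0 0 -0.0133 -0.3162 0.5;-1.684 0 0 0 -0.0133 -0.3162 0.5;-1.684 0 0 0 -0.0133 -0.3162 0.5;-1.684 0 0 0 -0.0133 -0.3162 0.5;-1.684 0 0 0 -0.0133 -0.3162 0.5;-1.684 0 0 0 -0.0133 -0.3162 0.5;-1.684 0 0 0 -0.0133 -0.3162 0.5;-1.684 0 0 0 -0.0133 -0.3162 0.5;-1.684 0 0 0 -0.0133 -0.3162 0.5;-1.684 0 0 0 -0.0133 -0.3162 0.5"

```text
clock: 15.3
tcp_pos: [0.475, 0.3142, 0.2011]
orientation: [-0.167, 1.564, 0.167]
contact_force: [0.1, 0.5, -0.2]
grip_width: 0.0427
```

Run:
```python
from h import *
st()
rows([([*TR,.08],Rdown(TRY+np.pi/2)),([*TR,.02],Rdown(TRY+np.pi/2))])
```

```text
t 15.3 q [ 0.011  0.493 -0.929  1.798  0.446  1.076  0.704] p [0.475  0.3142 0.2011] F [ 0.12  0.49 -0.25] w 0.0427 yawY 1.783
[[0.001, -0.211, 0.978], [-0.0, 0.978, 0.211], [-1.0, -0.0, 0.001]]
[-0.0018  0.0005  0.0001] [1.211e-01 5.000e-04 1.000e-04] ang 0.1 d 0.121
[-0.0018  0.0005  0.0001] [0.1811 0.0005 0.    ] ang 0.1 d 0.181
```

Descend partway and look.

Request:
apply_moves --series "-0.002 0 0 0.06 0 0 0.5;-0.002 0 0 0.11 0 0 0.5;-0.002 0 0 0.13 0 0 0.5;-0.002 0 0 0.13 0 0 0.5"

```text
clock: 15.8
tcp_pos: [0.4746, 0.3141, 0.0706]
orientation: [-0.17, 1.565, 0.169]
contact_force: [-0.1, 0.5, 0.4]
grip_width: 0.0431
```

Run:
```python
from h import *
st()
rows([([*TR,.02],Rdown(TRY+np.pi/2))])
crop("side",140,260,310,440,4,"b1s")
crop("top",130,180,250,320,4,"b1t")
```

```text
t 15.8 q [-0.085  0.651 -0.813  1.896  0.616  0.866  0.572] p [0.4746 0.3141 0.0706] F [-0.09  0.53  0.43] w 0.0431 yawY 1.7869
[[-0.001, -0.214, 0.977], [-0.001, 0.977, 0.214], [-1.0, -0.0, -0.001]]
[ 0.0021 -0.0013  0.0004] [0.0506 0.0006 0.0006] ang 0.1 d 0.051
```

View pics/b1s.png

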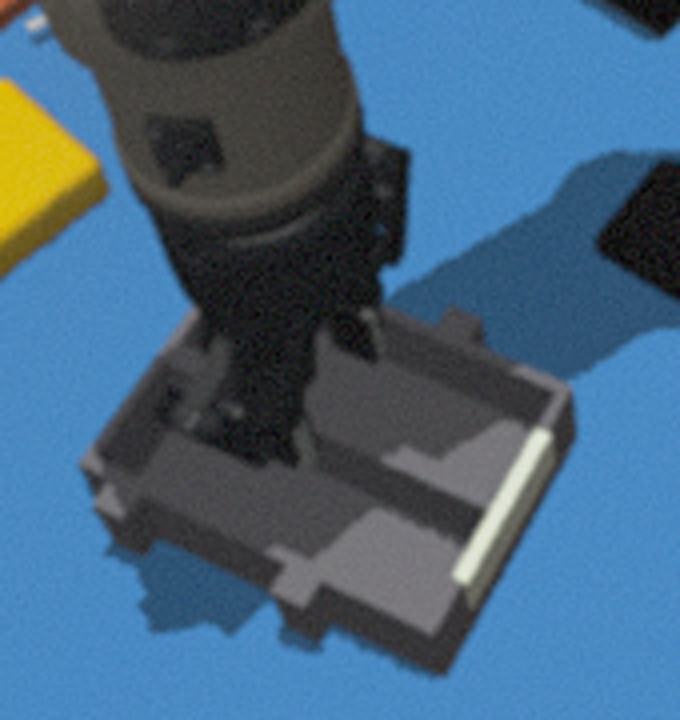

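View pics/b1t.png

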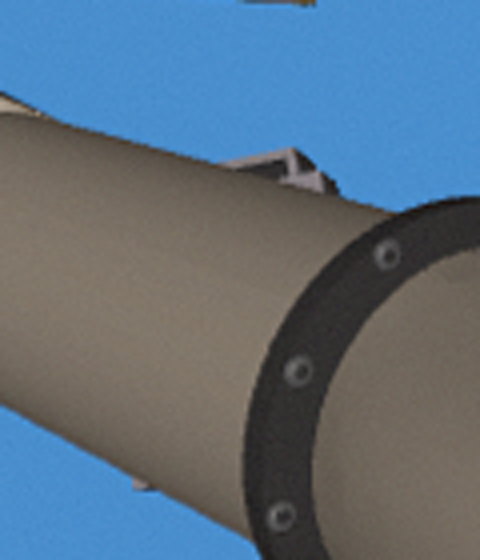

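Request:
apply_moves --series "0 0 0 0.025 0 0 0.5;0 0 0 0.04 0 0 0.5;0 0 0 0.048 0 0 0.5;0 0 0 0.049 0 0 0.5;0 0 0 0.049 0 0 0.3;0 0 0 0.049 0 0 0.1;0 0 0 0.049 0 0 0;0 0 0 0.049 0 0 0;0 0 0 0.049 0 0 0" --force 80

```text
clock: 17.02
tcp_pos: [0.4754, 0.3144, 0.0228]
orientation: [-0.17, 1.563, 0.17]
contact_force: [-1.2, -1.6, 6.6]
grip_width: 0.0084
```

Run:
```python
from h import *
st()
```

```text
t 17.025 q [-0.126  0.714 -0.758  1.916  0.688  0.79   0.517] p [0.4754 0.3144 0.0228] F [-1.16 -1.64  6.58] w 0.0084 yawY 1.7871
[[0.001, -0.215, 0.977], [0.0, 0.977, 0.215], [-1.0, 0.0, 0.001]]
```

Request:
apply_moves --series "0 0 0 -0.015 0 0 0;0 0 0 -0.04 0 0 0;0 0 0 -0.075 0 0 0;0 0 0 -0.11 0 0 0;0 0 0 -0.145 0 0 0;0 0 0 -0.16 0 0 0;0 0 0 -0.16 0 0 0;0 0 0 -0.16 0 0 0"

```text
clock: 18.02
tcp_pos: [0.4744, 0.3132, 0.1807]
orientation: [-0.171, 1.566, 0.169]
contact_force: [-0.8, -0.2, -2.1]
grip_width: 0.0087
```

Run:
```python
from h import *
st()
im=grab_frame("side"); cv2.imwrite("pics/b2s.png",im)
rows([([.52,0,.19],Rdown(.17))])
```

```text
t 18.025 q [ 0.     0.516 -0.917  1.818  0.47   1.044  0.688] p [0.4744 0.3132 0.1807] F [-0.84 -0.16 -2.14] w 0.0087 yawY 1.7871
[[-0.002, -0.215, 0.977], [-0.001, 0.977, 0.215], [-1.0, -0.001, -0.002]]
[ 1.6171e+00 -7.0000e-04  2.6000e-03] [-0.0091 -0.3157 -0.0227] ang 92.7 d 0.317
```

View pics/b2s.png

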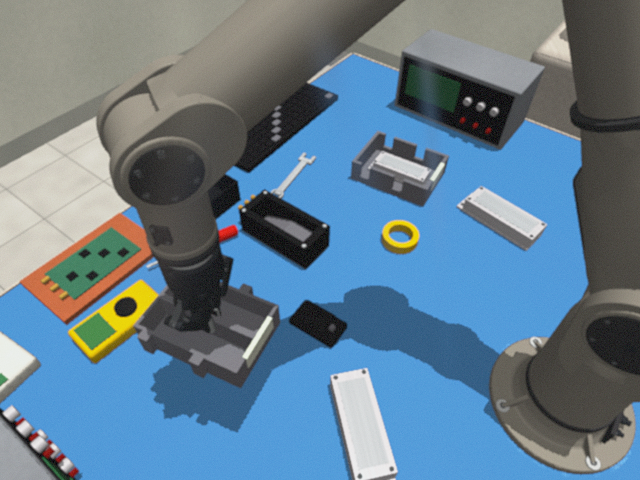

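Request:
apply_moves --series "0.1 0 0 -0.002 -0.02 -0.002 0;0.24 0 0 -0.004 -0.047 -0.003 0;0.38 0 0 -0.005 -0.075 -0.005 0;0.53 0 0 -0.006 -0.103 -0.007 0;0.68 0 0 -0.007 -0.132 -0.01 0;0.83 0 0 -0.008 -0.162 -0.012 0;0.98 0 0 -0.009 -0.191 -0.014 0;1.13 0 0 -0.009 -0.22 -0.016 0;1.28 0 0 -0.009 -0.25 -0.018 0;1.43 0 0 -0.009 -0.279 -0.02 0;1.56 0 0 -0.009 -0.305 -0.022 0;1.617 0 0 -0.009 -0.316 -0.023 0"

```text
clock: 19.58
tcp_pos: [0.5198, -0.0011, 0.1899]
orientation: [1.085, 1.285, -1.087]
contact_force: [-0.2, -0.5, -2.8]
grip_width: 0.0087
```

Run:
```python
from h import *
st()
rows([([*TO,.19],Rdown(TY-np.pi/2))])
```

```text
t 19.575 q [ 0.329  0.319 -0.535  1.937  0.2    0.94  -0.136] p [ 0.5198 -0.0011  0.1899] F [-0.18 -0.45 -2.77] w 0.0087 yawY 0.1664
[[-0.002, 0.986, 0.166], [-0.0, 0.166, -0.986], [-1.0, -0.002, 0.0]]
[1.6152e+00 1.6000e-03 1.4000e-03] [ 0.     -0.0577  0.3174] ang 92.5 d 0.323
```

Request:
apply_moves --series "0.1 0 0 0 -0.004 0.02 0;0.24 0 0 0 -0.009 0.047 0;0.38 0 0 0 -0.014 0.075 0;0.53 0 0 0 -0.019 0.104 0;0.68 0 0 0 -0.024 0.134 0;0.83 0.001 0 0 -0.03 0.163 0;0.98 0.001 0 0 -0.035 0.193 0;1.13 0.001 0 0 -0.04 0.222 0;1.28 0.001 0 0 -0.046 0.252 0;1.43 0.0015 0.0014 0 -0.051 0.281 0;1.56 0.0016 0.0014 0 -0.056 0.307 0;1.615 0.0016 0.0014 0 -0.0577 0.3174 0"

```text
clock: 21.08
tcp_pos: [0.5169, -0.3227, 0.1901]
orientation: [2.159, 0.135, -2.157]
contact_force: [-0.6, 0.5, -2.8]
grip_width: 0.0084
```

Request:
apply_moves --series "0 0 0 0.02 0 0 0;0 0 0 0.04 0 0 0;0 0 0 0.04 0 0 0;0 0 0 0.04 0 0 0"

```text
clock: 21.58
tcp_pos: [0.518, -0.3213, 0.1515]
orientation: [2.159, 0.138, -2.153]
contact_force: [-0.2, -0.2, -2.3]
grip_width: 0.0086
```

Run:
```python
from h import *
st()
rows([([*TO,.15],Rdown(TY-np.pi/2))])
im=grab_frame("top");cv2.imwrite("pics/b3top.png",im);crop("top",400,150,570,330,4,"b3t",im)
im=grab_frame("side");cv2.imwrite("pics/b3side.png",im);crop("side",320,50,490,220,4,"b3s",im)
```

```text
t 21.575 q [ 0.522  0.455 -0.09   1.789  0.048  0.897 -1.032] p [ 0.518  -0.3213  0.1515] F [-0.24 -0.18 -2.31] w 0.0086 yawY -1.4432
[[0.003, 0.127, -0.992], [0.001, -0.992, -0.127], [-1.0, -0.0, -0.003]]
[ 0.0056 -0.0028  0.0003] [0.0015 0.0019 0.0027] ang 0.4 d 0.004
```

View pics/b3t.png

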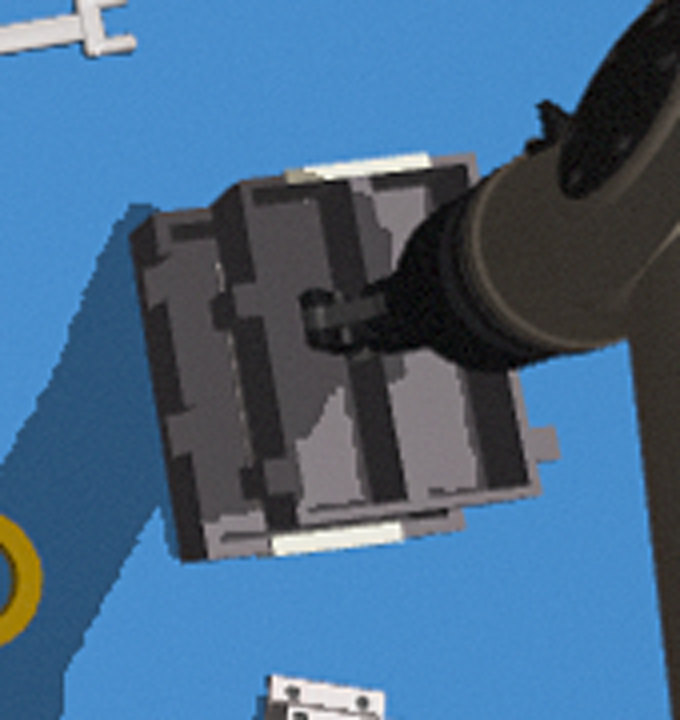

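View pics/b3s.png

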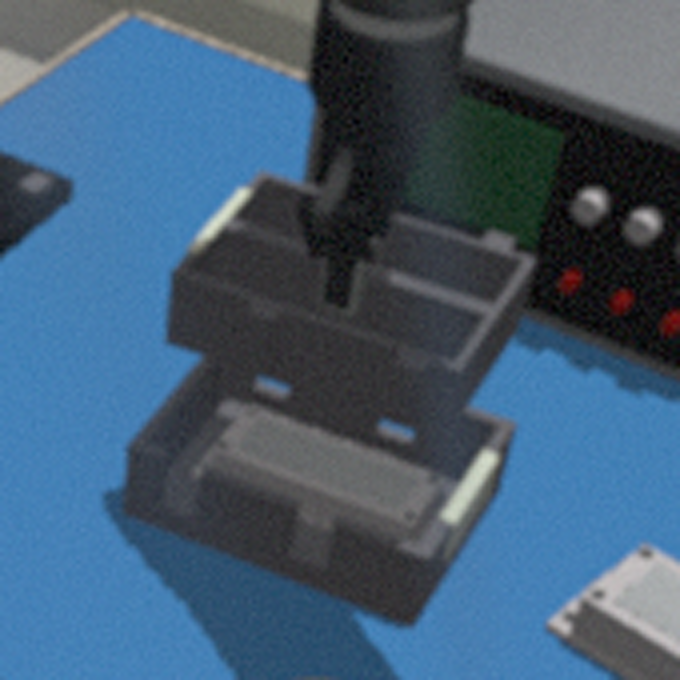

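```bash
cat > fit.py <<'E'
from h import *
from scipy.optimize import least_squares
def fit(name,L,W,z,tp,sp,ti,si,x0):
    c=np.array([[L,W],[L,-W],[-L,-W],[-L,W]])/2
    def pts(p,k):
        r=np.array([[np.cos(p[2]),-np.sin(p[2])],[np.sin(p[2]),np.cos(p[2])]])
        return np.c_[c[k]@r.T+p[:2],np.full(len(k),z)]
    for lab,sel in(("both",(1,1)),("top",(1,0)),("side",(0,1))):
        f=lambda p:np.r_[(proj("top",pts(p,ti))-tp).ravel()*sel[0],(proj("side",pts(p,si))-sp).ravel()*sel[1]]
        s=least_squares(f,x0); print(name,lab,s.x.round(4),s.fun.round(1))
E
python3 - <<'E'
from fit import *
tp=np.array([[240,187],[475,153],[540,490]])/4+[400,150]
sp=np.array([[172,272],[262,175],[535,255],[465,372]])/4+[320,50]
fit("tray",.168,.116,.1767,tp,sp,[0,1,2],[0,1,2,3],[.516,-.32,.12])
E
```

```text
tray both [ 0.5127 -0.3214  0.1405] [-0.5 -0.6 -0.3  0.1  1.8  1.8 -0.4  0.6 -0.9 -0.8  0.1  0.7 -0.8 -0.2]
tray top [ 0.5137 -0.3207  0.1352] [-0.7 -1.3 -0.4 -0.2  1.1  1.4 -0.   0.  -0.  -0.  -0.   0.  -0.  -0. ]
tray side [ 0.512  -0.3224  0.1421] [-0.  -0.   0.   0.   0.   0.   0.2  0.5 -0.5 -0.8  0.6  0.6 -0.2 -0.3]
```

Run:
```python
from h import *
st()
s=get_obs();p=s['tcp_pos']
rows([([p[0]+.0025,p[1]-.002,.09],Rdown(s['joints'][0]*0+ -1.4432-.012))])
```

```text
t 21.675 q [ 0.523  0.455 -0.089  1.788  0.048  0.897 -1.032] p [ 0.5181 -0.322   0.1521] F [-0.25 -0.21 -2.43] w 0.0084 yawY -1.4441
[[0.004, 0.126, -0.992], [-0.0, -0.992, -0.126], [-1.0, 0.001, -0.004]]
[ 0.0111 -0.0037 -0.0005] [ 0.0621  0.0023 -0.002 ] ang 0.7 d 0.062
```

Request:
apply_moves --series "0.011 0 0 0.02 0.0023 -0.002 0;0.011 0 0 0.04 0.0023 -0.002 0;0.011 0 0 0.055 0.0023 -0.002 0;0.011 0 0 0.06 0.0023 -0.002 0;0.011 0 0 0.06 0.0023 -0.002 0;0.011 0 0 0.06 0.0023 -0.002 0"

```text
clock: 22.42
tcp_pos: [0.5203, -0.3243, 0.0917]
orientation: [2.166, 0.124, -2.158]
contact_force: [-0.8, -0.0, -2.3]
grip_width: 0.0086
```

Run:
```python
from h import *
st()
im=grab_frame("top");cv2.imwrite("pics/b4top.png",im);crop("top",420,165,550,305,5,"b4t",im)
im=grab_frame("side");cv2.imwrite("pics/b4side.png",im);crop("side",335,90,475,210,5,"b4s",im)
```

```text
t 22.425 q [ 0.519  0.535 -0.083  1.82   0.058  0.786 -1.049] p [ 0.5203 -0.3243  0.0917] F [-0.82 -0.05 -2.34] w 0.0086 yawY -1.4559
[[0.003, 0.115, -0.993], [-0.0, -0.993, -0.115], [-1.0, 0.001, -0.003]]
```

View pics/b4t.png

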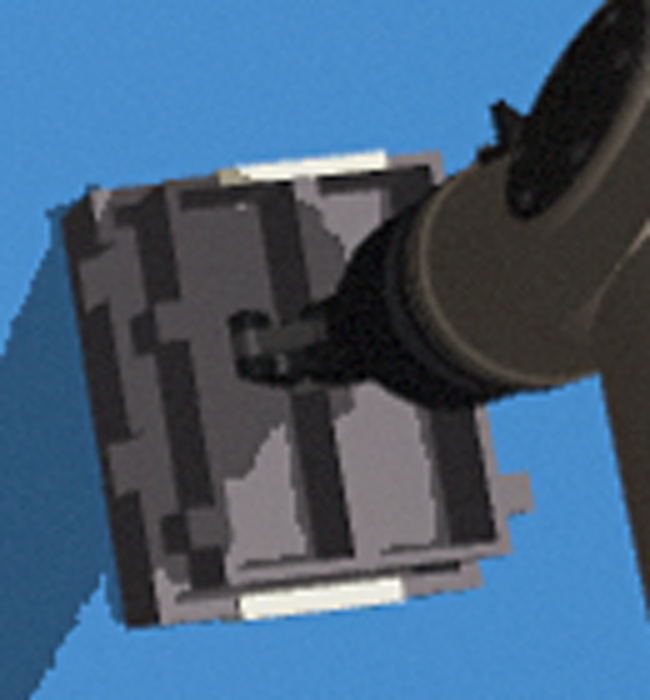

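View pics/b4s.png

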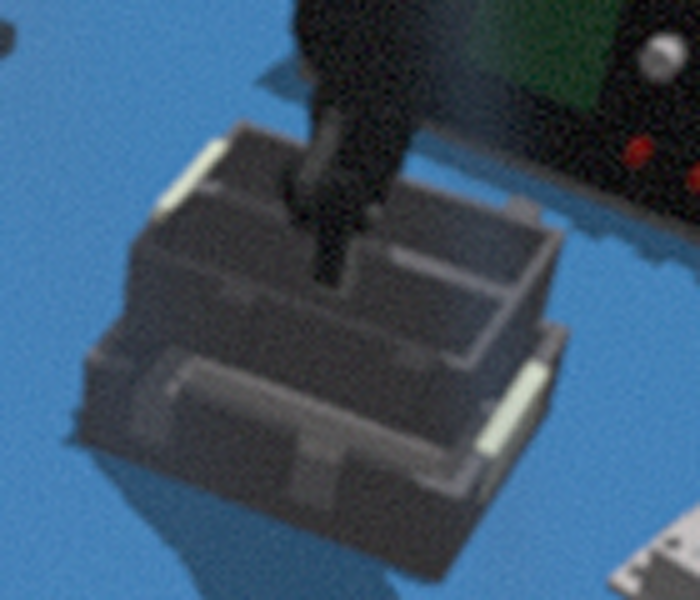

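Run:
```python
from fit import *
tp=np.array([[163,187],[438,152],[510,552],[226,588]])/5+[420,165]
sp=np.array([[133,242],[240,122],[563,235],[470,370]])/5+[335,90]
fit("tray",.168,.116,.117,tp,sp,[0,1,2,3],[0,1,2,3],[.516,-.32,.12])
tp=np.array([[65,205],[480,588],[125,628]])/5+[420,165]
sp=np.array([[88,355],[568,330]])/5+[335,90]
fit("tote",.192,.140,.055,tp,sp,[0,2,3],[0,2],[.516,-.32,.12])
def draw(n,x0,y0,s,im,name):
    im=cv2.resize(cv2.imread(im)[y0:y0+140 if n=="top" else y0+120,x0:x0+140],None,fx=s,fy=s,interpolation=cv2.INTER_CUBIC)
    for (L,W,z,p,c) in((.168,.116,.117,(.5165,-.3235,.122),(0,255,0)),(.192,.14,.055,(.5155,-.3236,.122),(0,0,255))):
        r=np.array([[np.cos(p[2]),-np.sin(p[2])],[np.sin(p[2]),np.cos(p[2])]])
        P=np.array([[L,W],[L,-W],[-L,-W],[-L,W]])/2@r.T+p[:2]
        q=(proj(n,np.c_[P,np.full(4,z)])+.5-[x0,y0])*s
        cv2.polylines(im,[q.astype(int)],True,c,1)
    cv2.imwrite(f"pics/{name}.png",im)
draw("top",420,165,5,"pics/b4top.png","o_t"); draw("side",335,90,5,"pics/b4side.png","o_s")
```

```text
tray both [ 0.5148 -0.3232  0.1158] [-0.2 -0.6  0.2  0.4  0.6  1.1  0.3  0.2 -1.4  0.8 -0.6 -0.5  0.5 -0.7
 -0.2  0.4]
tray top [ 0.5154 -0.3228  0.1192] [-0.5 -0.8 -0.1  0.1  0.4  0.7  0.2 -0.  -0.   0.  -0.  -0.   0.  -0.
 -0.   0. ]
tray side [ 0.5142 -0.3241  0.1087] [ 0.  -0.   0.   0.   0.   0.   0.   0.  -1.   0.5  0.1 -0.7  0.9 -0.6
 -0.   0.4]
tote both [ 0.5139 -0.3166  0.1264] [ 1.6 -1.3 -2.5  1.1  4.   0.9 -2.3  2.3 -0.5  1.4]
tote top [ 0.5145 -0.3139  0.1367] [ 0.1 -1.2 -3.3  0.4  3.3  0.9 -0.   0.  -0.   0. ]
tote side [ 0.5151 -0.3249  0.1209] [ 0.  -0.   0.   0.   0.   0.  -0.7  0.2  0.8 -0.3]
```

View pics/o_t.png

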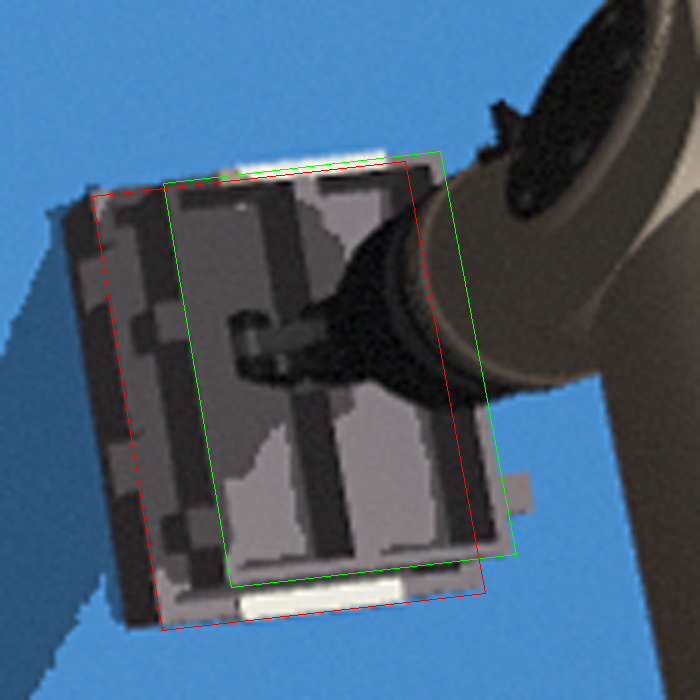

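View pics/o_s.png

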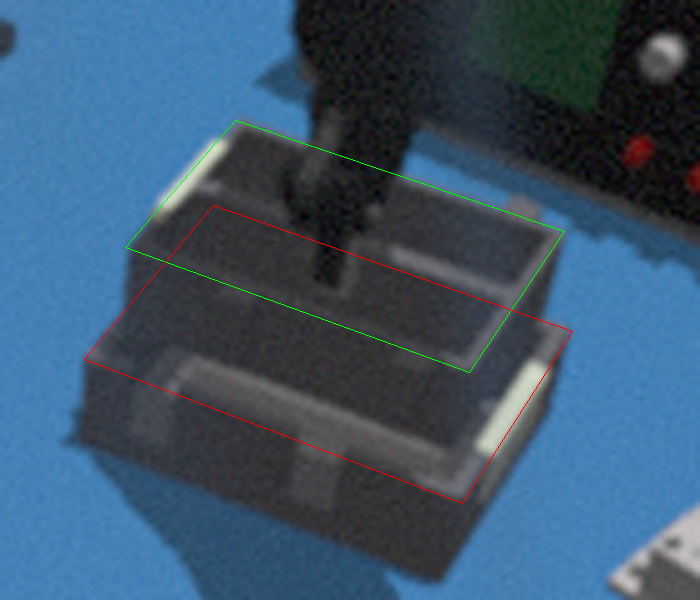

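Request:
apply_moves --series "-0.005 0 0 0.006 0 0 0;-0.005 0 0 0.011 0 0 0;-0.005 0 0 0.015 0 0 0;-0.005 0 0 0.017 0 0 0;-0.005 0 0 0.017 0 0 0"

```text
clock: 23.15
tcp_pos: [0.5197, -0.324, 0.0739]
orientation: [2.162, 0.13, -2.158]
contact_force: [0.4, -0.4, -2.3]
grip_width: 0.0082
```

Request:
apply_moves --series "0 0 0 0.002 0 0 0;0 0 0 0.004 0 0 0;0 0 0 0.004 0 0 0"

```text
clock: 23.52
tcp_pos: [0.5196, -0.324, 0.0699]
orientation: [2.162, 0.13, -2.158]
contact_force: [0.1, -0.1, -2.6]
grip_width: 0.0087
```

Request:
apply_moves --series "0 0 0 0.001 0 0 0;0 0 0 0.002 0 0 0;0 0 0 0.0025 0 0 0;0 0 0 0.0025 0 0 0"

```text
clock: 24.02
tcp_pos: [0.5199, -0.3241, 0.0679]
orientation: [2.162, 0.13, -2.157]
contact_force: [-0.2, 0.1, 0.5]
grip_width: 0.0086
```

Run:
```python
from h import *
st()
im=grab_frame("top");crop("top",420,165,550,305,5,"b5t",im)
im=grab_frame("side");crop("side",335,90,475,210,5,"b5s",im)
```

```text
t 24.025 q [ 0.518  0.568 -0.082  1.832  0.064  0.742 -1.049] p [ 0.5199 -0.3241  0.0679] F [-0.19  0.11  0.5 ] w 0.0086 yawY -1.4509
[[0.002, 0.12, -0.993], [0.0, -0.993, -0.12], [-1.0, -0.0, -0.002]]
```

View pics/b5t.png

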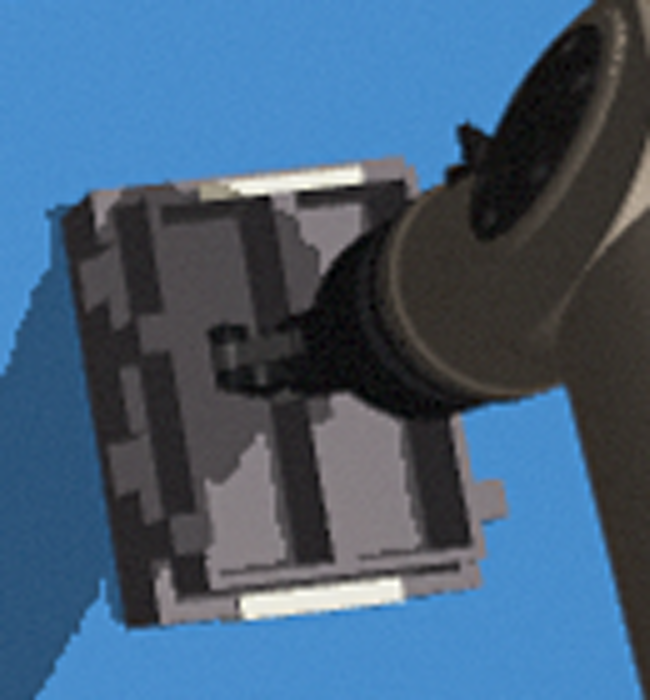

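View pics/b5s.png

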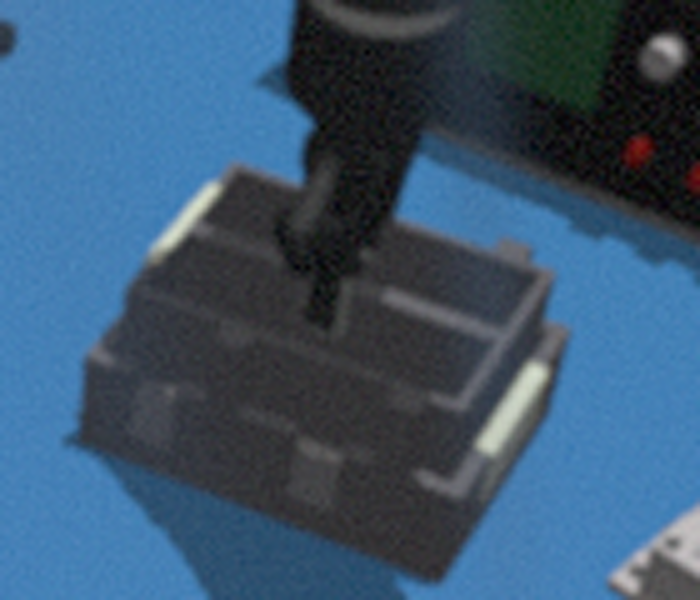

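Request:
apply_moves --series "0 0 0 0 0 0 0.15;0 0 0 0 0 0 0.3;0 0 0 0 0 0 0.4;0 0 0 0 0 0 0.4;0 0 0 0 0 0 0.4"

```text
clock: 24.75
tcp_pos: [0.5198, -0.3241, 0.0676]
orientation: [2.162, 0.13, -2.157]
contact_force: [-0.4, -0.1, 0.9]
grip_width: 0.0341
```

Request:
apply_moves --series "0 0 0 -0.015 0 0 0.4;0 0 0 -0.05 0 0 0.4;0 0 0 -0.1 0 0 0.4;0 0 0 -0.15 0 0 0.4;0 0 0 -0.15 0.05 0.05 0.4;0 0 0 -0.15 0.1 0.1 0.4;0 0 0 -0.15 0.12 0.11 0.4;0 0 0 -0.15 0.12 0.11 0.4"

```text
clock: 25.75
tcp_pos: [0.4215, -0.4603, 0.2185]
orientation: [2.164, 0.12, -2.16]
contact_force: [-0.6, 0.4, 0.4]
grip_width: 0.0342
```

Run:
```python
from h import *
st()
im=grab_frame("top");cv2.imwrite("pics/b6top.png",im);crop("top",420,165,550,305,5,"b6t",im)
im=grab_frame("side");cv2.imwrite("pics/b6side.png",im);crop("side",335,90,475,210,5,"b6s",im)
```

```text
t 25.75 q [ 0.752  0.405 -0.03   1.697  0.014  1.037 -0.741] p [ 0.4215 -0.4603  0.2185] F [-0.63  0.35  0.43] w 0.0342 yawY -1.4578
[[0.002, 0.113, -0.994], [-0.002, -0.994, -0.113], [-1.0, 0.002, -0.002]]
```

View pics/b6t.png

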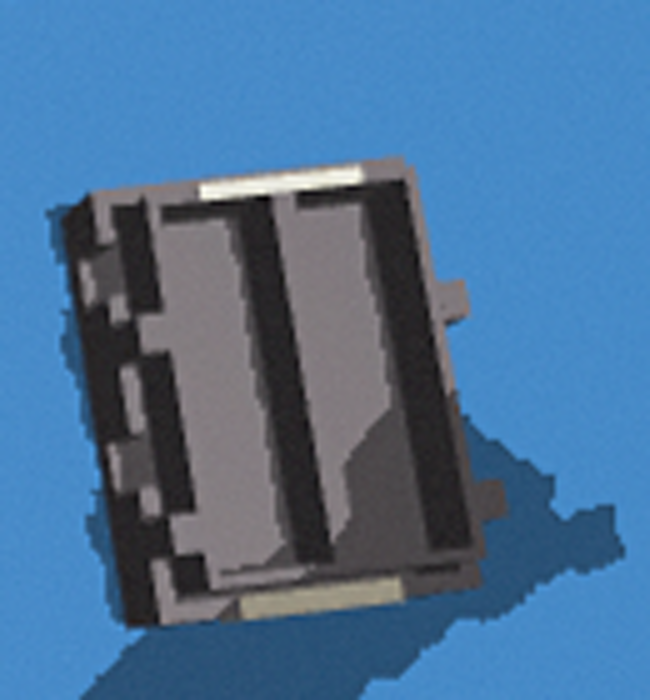

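View pics/b6s.png

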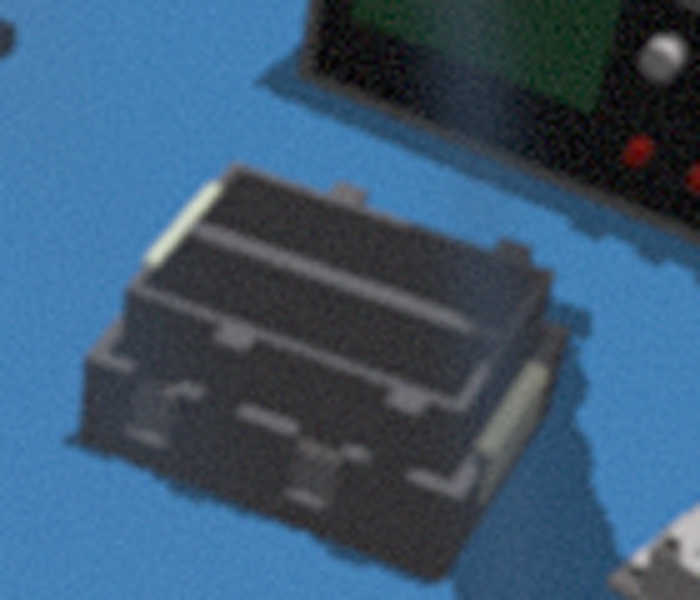

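View pics/b6top.png

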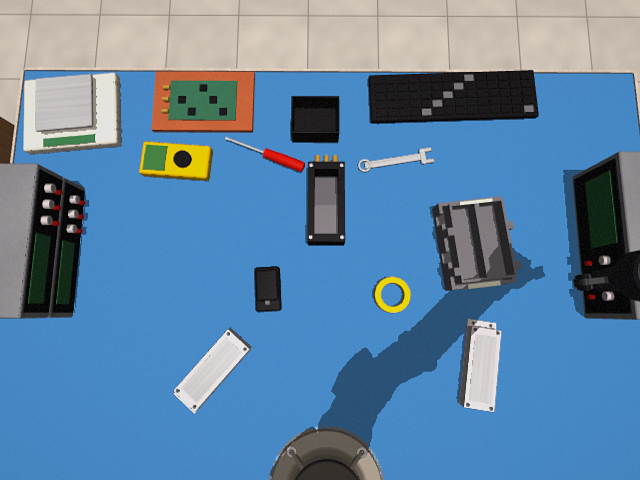

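Run:
```python
from fit import *
tp=np.array([[150,190],[410,160],[480,555],[210,588]])/5+[420,165]
sp=np.array([[130,285],[235,165],[552,270],[463,405]])/5+[335,90]
for z in(.056,.093):fit(f"tray z={z}",.168,.116,z,tp,sp,[0,1,2,3],[0,1,2,3],[.516,-.32,.12])
a,b=cv2.imread("pics/top0.png"),cv2.imread("pics/b6top.png")
for n,(x0,y0,x1,y1) in dict(mouse=(250,262,286,315),tape=(370,272,415,318),mm=(135,138,215,185),screw=(222,134,306,175),wr=(355,145,437,175),bin=(288,94,342,144)).items():
    print(n,np.abs(a[y0:y1,x0:x1].astype(int)-b[y0:y1,x0:x1]).mean().round(1))
```

```text
tray z=0.056 both [ 0.5258 -0.3447  0.1219] [ 3.7  0.9  3.6  1.   3.8 -2.5  4.5 -3.  -1.3  6.8 -1.4  5.8 -2.5  6.5
 -2.9  7. ]
tray z=0.056 top [ 0.5236 -0.3361  0.1165] [ 0.1  1.7  0.   2.  -0.3 -1.4  0.3 -2.1 -0.   0.  -0.   0.  -0.   0.
 -0.   0. ]
tray z=0.056 side [ 0.5346 -0.3692  0.1323] [ 0.  -0.   0.  -0.   0.  -0.   0.  -0.   1.4  0.6  0.5  0.1 -1.2 -0.1
 -0.7 -0.2]
tray z=0.093 both [ 0.5163 -0.3238  0.1193] [-0.8  0.9  1.2  1.   1.7  0.5  0.2  0.3 -1.9  0.3 -1.1 -1.2  0.   0.2
 -1.   1.3]
tray z=0.093 top [ 0.5177 -0.3227  0.1157] [-1.2  0.2  0.8  0.4  1.  -0.  -0.6 -0.5 -0.   0.  -0.  -0.  -0.   0.
 -0.   0. ]
tray z=0.093 side [ 0.5149 -0.3261  0.1265] [ 0.   0.   0.   0.   0.   0.   0.   0.  -0.8  0.2 -0.4 -1.3  0.9 -0.3
  0.3  0.9]
mouse 2.8
tape 2.7
mm 2.2
screw 2.8
wr 2.7
bin 3.8
```

Tray rim fits at 93 mm (ribs on the rim), not at the dropped height, and the bystanders are unchanged. Handing in.

```bash
python3 -c "
from bench import *
print(hand_in())"
```

```text
the job is handed in; nothing more can be done
None
```

The job is done and handed in at about 26 s of the 72 s allowed.

- **Module:** I pressed the foot end over the ramp and it tipped. I gripped the raised end by its sides with the gripper tilted 22°, lifted it out and laid it flat on the tote floor. The pictures taken before stacking show it flat, about centred, and clear of the walls.
- **Tray:** I gripped it by the middle rib, turned it end for end and set it on the tote, with its card end over the tote's plain end. It touched down where it should, with the underside about 45 mm above the tote's underside. With both cameras together, the corner fit after release matches a rim height of 93 mm (residuals up to 1.9 px), against up to 7 px for the dropped height. The ribs therefore stand on the rim, not in the notches, and the tray is centred on the tote within about 1 mm.
- **Other things:** the six listed bystanders look unchanged in the before and after top pictures. The arm was clear of everything at hand-in.

- **Checks that disagreed:** the two cameras differed by about 3 mm in position, so I aligned the tray to the tote from how the two compared within the same pictures. One later fit of the tote's corners was off because I had picked a point at the foot of the wall. An overlay on the picture confirmed the original fit.

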